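# Bring the drum's hole to the top and fit its grip peg

## Robot

A 7-joint arm with a two-finger parallel gripper is mounted at the origin on the work surface. World frame = base frame: x ahead of the robot, y to its left, z up, the work surface at z = 0. Lengths are in m, angles in degrees, forces in N, time in s.
With the tool pointing down it reaches from about 0.425 to 0.925 m from the base axis. Payload 6.8 kg.
Tool frame: the origin (TCP) lies between the finger pads; the fingertips stand 22 mm ahead of it and the grasp point (between the pads) lies 3 mm ahead of it (tip_extent is the distance from the TCP to the fingertips, in m); z points along the fingers, y is the direction in which the jaws open and shut (so a half turn about z gives the same grasp; the last joint's range is limited). The gripper opens to 88 mm and grips with 3 to 60 N. Pads are 20 mm wide; open, the fingers measure 115 mm over their backs; the gripper's body (75 mm by 178 mm) begins 61 mm behind the grasp point.
Start: joints at [-80.392, 27.33, 1.283, 89.118, -0.659, 63.558, -4.761], TCP at [0.184, 0.65, 0.224] pointing down, gripper open.
Joint ranges: [-169.35, 169.35], [-19.33, 120.38], [-80.79, 83.38], [13.8, 139.57], [-78.32, 258.32], [9.67, 109.79], [-169.56, 169.56]. Speed limits (degrees/s): [136.94, 136.94, 180, 180, 180, 180, 180].

## Interface

Orientations are given as [roll, pitch, yaw] about the fixed x, y, z axes, in that order (R = Rz(yaw) Ry(pitch) Rx(roll)).
In Python, from bench import * gives the robot as it stands.
- The arm moves only by the tool send_rows, never from a script. Its arguments are lists of equal length, an entry for each row: "dp": the shift along the tool's x, y, z in m, a list of three; "yaw": the turn about the tool's z in degrees; "claw": the finger opening in m, from 0 to 0.0878. A call has 1 to 20 rows; each row is the pose to reach, as a shift and turn from the pose commanded when the call began, along the tool's axes at that moment; what a row does not reach only later rows make up. A row lasts 1/8 s, in which the tool goes at most 62.5 mm and 10.7 degrees, less where a joint would pass 70% of its speed; a pose out of reach is approached as far as the arm can. A call with a gripper value outside its range is refused whole. The fingers move at their own pace and stop on an object; "grip_force" is the grip in N (left out, the last holds). Time passes only in rows, so rows that repeat a pose let the fingers close. It gives the time, the measured TCP pose, the force and the opening at its end, in the units of the state.
- read_state(): the state, without advancing time (a new reading comes with each control period).
- get_image(name): name is "scene" or "side" or "wrist"; returns the picture (420x560x3 uint8, red, green, blue); there is no depth.
- get_calibration(name): a dict with "mtx" (3x3 intrinsics, pixels), "rvec" (rotation vector, rad) and "tvec" (3), from world to camera coordinates, as OpenCV has them. Camera axes: x right, y down, z forward; pixel columns grow to the right and rows downward; lengths in m; the calibration is good to about 2 mm. A picture is of the moment at which its call begins: read the wrist's pose just before it. get_calibration takes no time and is no camera call; for the wrist camera it gives the pose at the moment of the call.
- sign_off(): hands the job in, once; it reports no verdict.
The state is a dict: "time": time; "joint_positions": joint angles; "qvel": joint speeds; "joint_efforts": joint torques, N m; "ee_pos": TCP position; "tcp_rot": TCP orientation; "force": force on the tool from outside, world axes, zero at the start; "moment": the same for the moment, N m; "opening": finger opening in m.
Only numpy, scipy, OpenCV 4.12 (cv2) and the standard library are available. Lean on these libraries where they do the work, as an engineer would, in place of code of your own. Each camera call takes 0.05 s, during which the arm holds its last target.

## Task

The hole in the rim of the drum is out of sight, down between the guards of its stand: turn the drum, which runs a little out of true, by light fingertip friction on the rim, never bearing on it hard (keep below about 2 kg), until the hole is at the very top, and leave it at rest there. Then take the peg with the thick round grip out of the rack, seat it upright in the hole with its shoulder fully home on the rim, and let go, with the hole still at the top. Leave the other two pegs and the other things on the bench where they are.

Things in the scene. Friction and masses are not known exactly. Their poses are not given: they have to be found in the camera images.
- axle (a point): Rest position of the drum's centre on its axle, 105 mm above the table: a fixed point of the stand, with the stand's frame: y along the level axle, x level and square to it (the way the top of the rim moves as the drum turns), z up.
- hole (a point): Centre of the mouth of the only hole in the rim, 80 mm from the axle, midway across the drum; turns with it. z points out of the hole (up when it is at the top), y along the axle. The hole is square, 14 mm wide, 25 mm deep. It starts low, hidden by the guards, at least 120 degrees from the top; either way round may be the shorter.
- peg_mid (a point): Centre (half-way up, 31 mm above the foot) of the peg to fit; z up along it. Steel stem 12 mm thick, 22 mm long, foot tapered to 8 mm; above it a black round grip 22 mm thick, 40 mm tall, whose flat underside is the shoulder, 9 mm below this point. About 60 g. Starts upright in one of the rack's three holes, shoulder on the rack's top.
- rack: Wooden block fixed to the table, 60 mm (x) by 160 mm (y) by 30 mm high, origin at the centre of its underside; three peg holes in a row along its y at -50, 0 and +50 mm. The pegs stand in them in any order.
- dowel: Bystander: plain steel pin 12 mm in diameter, 90 mm long, upright in a rack hole, origin at its foot. Leave alone.
- cap_peg: Bystander: peg with a 12 mm stem and a flat black disc head 36 mm in diameter, 12 mm thick, upright in a rack hole, its top 42 mm above the table, origin at its foot. Leave alone.
- driver: Bystander: screwdriver lying on the table. Leave alone.
- spanner: Bystander: spanner lying on the table. Leave alone.
- bearing: Bystander: steel ball bearing, 52 mm across, 14 mm high, on the table; origin under its centre. Leave alone.
- jar: Bystander: lidded glass jar, 60 mm across, 80 mm high; origin under its centre. Leave alone.
- flange: Bystander: aluminium flange with a shaft, 80 mm across, 45 mm high; origin under its centre. Leave alone.
- drum: White plastic drum, 160 mm across and 44 mm wide, smooth, nothing to grip; origin on the axle, z towards its hole, y along the axle. Its round rim is centred 6 mm off the axle, so the rim's top rises and falls as it turns (179 to 191 mm above the table). Turns endlessly with 2 N drag at the rim, stays where left. Its bearings ride on springs: pressed from above it sinks 1 mm per 5 N, to a stop at 6 mm.
- stand: Bearing stand of the drum, fixed to the table; origin under the axle. Aluminium cheek plates of 70 mm radius close to both sides of the drum, outer faces 34 mm from mid-drum, bearing caps to 50 mm; upright grey guards 92 mm before and behind the axle, 118 mm high. The upper rim is open to touch, about 70 degrees either side of the top.

How it is judged:
By the outcome, as a careful person would: the job done as asked, in the order asked, and still so for the second after the job is handed in, with the robot touching nothing.
It also fails if it takes over 67 s, if anything falls off the work surface, if the arm or the gripper's body presses on something with over 40 N, if the wrist force passes 120 N, or if a joint passes its speed limit or range.

## Working session

There is one attempt and no reset: what is moved stays moved. The work goes in short steps, Python scripts to look and compute and a tool call to move; the robot and the scene stay as the last step left them, time stands still between calls to the robot, and variables do not carry over. Pictures are saved under pics/ and viewed, and the job is handed in when it is done.

Besides the shell and the picture viewer there is one more tool, called after "Emit:" as name([rows], argument=value, ...), one row to a line, values as JSON. send_rows: Moves the arm, as the interface text tells. Its arguments: {"type":"object","properties":{"dp":{"type":"array","items":{"type":"array","items":{"type":"number"}}},"yaw":{"type":"array","items":{"type":"number"}},"claw":{"type":"array","items":{"type":"number"}},"grip_force":{"type":"number"}},"required":["dp","yaw","claw"]}

```bash
mkdir -p pics; ls; python3 - <<'E'
from bench import *
import cv2
s=read_state();print(s)
for n in ["scene","side","wrist"]:
    c=get_calibration(n);print(n,c)
    cv2.imwrite(f"pics/{n}0.png",cv2.cvtColor(get_image(n),cv2.COLOR_RGB2BGR))
E
```

```text
pics
{'time': 0.0, 'joint_positions': array([-80.39295672,  27.37539607,   1.27966158,  89.1786148 ,
        -0.65855558,  63.559433  ,  -4.76267396]), 'qvel': array([ 0.00757432,  0.02418008, -0.02841284, -0.06435852, -0.08684009,
        0.07551702, -0.14969228]), 'joint_efforts': array([-1.91063924e-05, -5.82857394e+01,  1.53445221e+00, -2.72608638e+01,
       -5.43714711e-02,  1.68964500e-02,  1.61307776e-04]), 'ee_pos': array([0.18364385, 0.64889585, 0.22278408]), 'tcp_rot': array([-1.79894205e+02,  8.06344505e-03,  1.64199559e+02]), 'force': array([0.15343894, 0.00789777, 0.30512449]), 'moment': array([0.06581444, 0.0110901 , 0.00251642]), 'opening': 0.08805964563691547}
scene {'mtx': array([[456.94368687,   0.        , 274.8727547 ],
       [  0.        , 456.94368687, 210.27563923],
       [  0.        ,   0.        ,   1.        ]]), 'rvec': array([ 2.25270197,  1.22611746, -0.40883196]), 'tvec': array([-0.31587463, -0.29311297,  1.60335585])}
side {'mtx': array([[540.03269183,   0.        , 275.74619892],
       [  0.        , 540.03269183, 211.90267277],
       [  0.        ,   0.        ,   1.        ]]), 'rvec': array([ 0.79387858, -2.35875368,  1.3013429 ]), 'tvec': array([0.46997264, 0.27929256, 1.33508621])}
wrist {'mtx': array([[330.60779833,   0.        , 276.77762949],
       [  0.        , 330.60779833, 211.26496585],
       [  0.        ,   0.        ,   1.        ]]), 'rvec': array([-2.32596166, -1.75979801, -0.23633063]), 'tvec': array([-0.67431938, -0.03164603,  0.39028611])}
```

View pics/scene0.png

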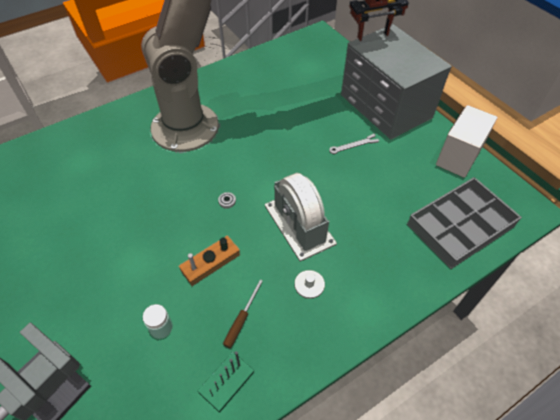

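View pics/side0.png

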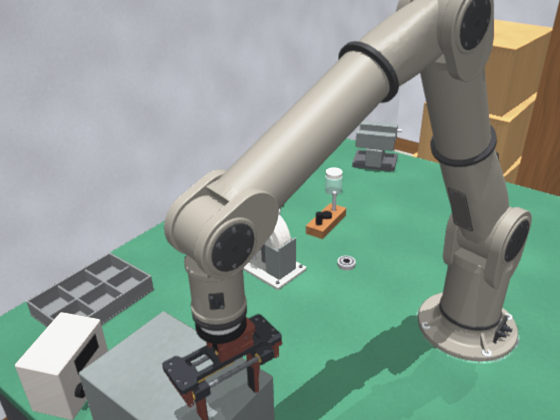

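View pics/wrist0.png

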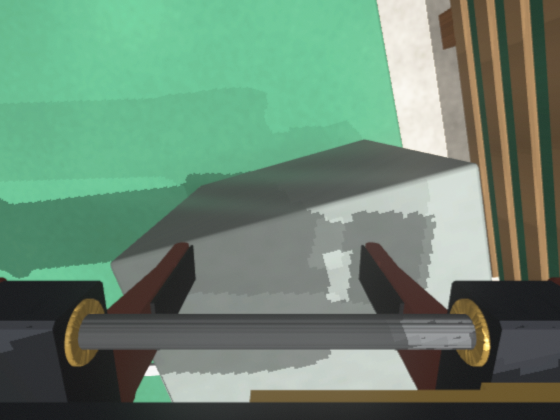

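```bash
cat > h.py <<'E'
import numpy as np, cv2
from bench import *
def cal(n):
    c=get_calibration(n); R,_=cv2.Rodrigues(np.array(c['rvec'])); return np.array(c['mtx']),R,np.array(c['tvec']).ravel()
def back(n,uv,z,C=None):
    K,R,t=C or cal(n); d=R.T@np.linalg.inv(K)@np.array([uv[0],uv[1],1.]); o=-R.T@t
    return o+d*(z-o[2])/d[2]
def proj(n,P,C=None):
    K,R,t=C or cal(n); p=K@((R@np.atleast_2d(P).T)+t[:,None]); return (p[:2]/p[2]).T
def save(n,f,crop=None,s=1):
    im=cv2.cvtColor(get_image(n),cv2.COLOR_RGB2BGR)
    cv2.imwrite('pics/full_'+f,im)
    if crop: x0,x1,y0,y1=crop; im=im[y0:y1,x0:x1]
    cv2.imwrite('pics/'+f,cv2.resize(im,None,fx=s,fy=s,interpolation=cv2.INTER_CUBIC)); 
E
python3 - <<'E'
import cv2
im=cv2.imread('pics/scene0.png')[160:300,170:350]
cv2.imwrite('pics/scene0z.png',cv2.resize(im,None,fx=4,fy=4,interpolation=cv2.INTER_CUBIC))
im=cv2.imread('pics/side0.png')[160:290,220:380]
cv2.imwrite('pics/side0z.png',cv2.resize(im,None,fx=4,fy=4,interpolation=cv2.INTER_CUBIC))
E
```

```text
(no output)
```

View pics/scene0z.png

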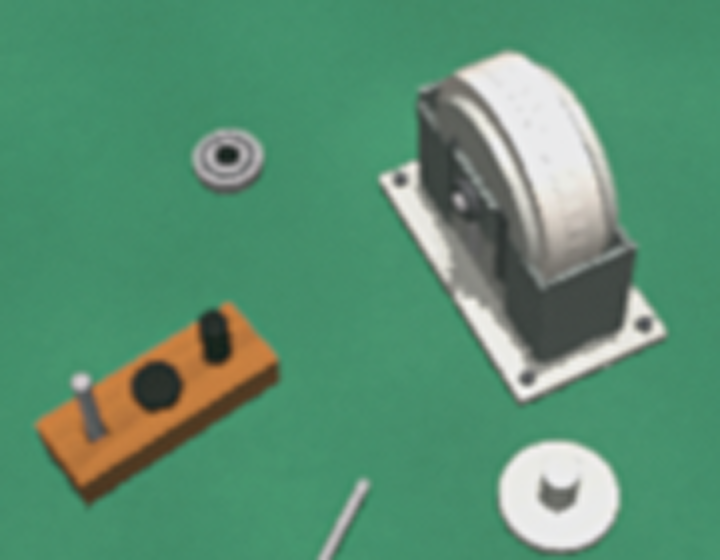

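View pics/side0z.png

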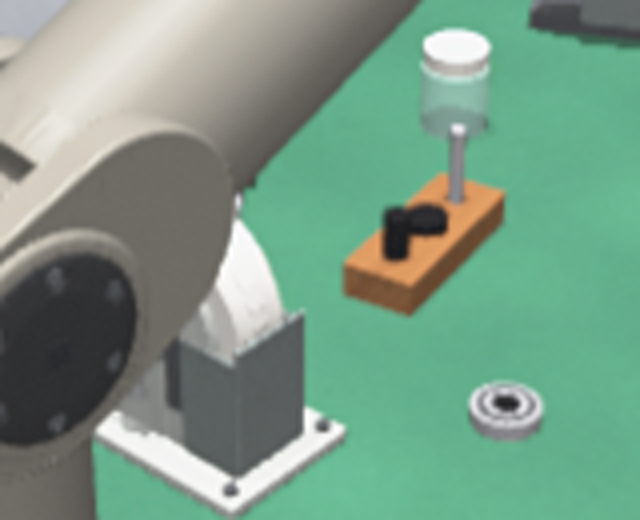

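```bash
python3 - <<'E'
from h import *
f=lambda u,v:(170+u/4,160+v/4)
for nm,p,z in [("plateL",(380,180),.006),("plateN",(522,402),.006),("plateR",(666,332),.006),("guardNL",(543,275),.118),("guardNR",(632,242),.118),("guardRL",(420,90),.118),
 ("rackL",(37,425),.03),("rackB",(88,492),.03),("rackR",(280,365),.03),("rackT",(232,300),.03),("peg top",(210,316),.07),("cap",(157,386),.042),("dowel",(81,382),.09),("bearing",(228,158),.014),("flange",(560,492),.02)]:
    print(nm,back("scene",f(*p),z).round(4))
K,R,t=cal("scene");print(-R.T@t)
K,R,t=cal("side");print(-R.T@t)
C=cal("wrist");K,R,t=C;print("wristcam",-R.T@t,R)
E
```

```text
plateL [0.4477 0.0522 0.006 ]
plateN [0.6658 0.0329 0.006 ]
plateR [0.6747 0.152  0.006 ]
guardNL [0.6448 0.0593 0.118 ]
guardNR [0.6555 0.1242 0.118 ]
guardRL [0.4678 0.0766 0.118 ]
rackL [ 0.5118 -0.2621  0.03  ]
rackB [ 0.5761 -0.2557  0.03  ]
rackR [ 0.5609 -0.0997  0.03  ]
rackT [ 0.4959 -0.1014  0.03  ]
peg top [ 0.5236 -0.1299  0.07  ]
cap [ 0.5362 -0.1813  0.042 ]
dowel [ 0.5346 -0.2296  0.09  ]
bearing [ 0.3717 -0.037   0.014 ]
flange [0.7425 0.0102 0.02  ]
[ 1.16777087 -0.36300155  1.12293502]
[-0.24905588  1.05615197  0.9507092 ]
wristcam [0.11318447 0.66944734 0.38369434] [[ 0.27213352  0.96225853 -0.00136773]
 [ 0.9277282  -0.26199021  0.26585996]
 [ 0.25546768 -0.07361829 -0.96401069]]
```

Emit:
send_rows([
  [-0.02, -0.02, -0.05],
  [-0.06, -0.055, -0.076],
  [-0.11, -0.1, -0.076],
  [-0.155, -0.14, -0.076],
  [-0.2, -0.18, -0.076],
  [-0.245, -0.22, -0.076],
  [-0.29, -0.26, -0.076],
  [-0.335, -0.3, -0.076],
  [-0.38, -0.34, -0.076],
  [-0.425, -0.38, -0.076],
  [-0.47, -0.42, -0.076],
  [-0.5, -0.445, -0.076],
  [-0.52, -0.463, -0.076],
  [-0.52, -0.463, -0.076],
  [-0.52, -0.463, -0.076],
], yaw=[0, 7, 14, 21, 28, 35, 42, 49, 56, 63, 70, 75, 79, 79, 79], claw=[0.0, 0.0, 0.0, 0.0, 0.0, 0.0, 0.0, 0.0, 0.0, 0.0, 0.0, 0.0, 0.0, 0.0, 0.0], grip_force=15)

```text
time: 2.02
ee_pos: [0.5575, 0.0641, 0.2994]
tcp_rot: [-179.9, -0.0, 85.4]
force: [-0.9, 0.2, -0.1]
opening: -0.0
```

```bash
python3 - <<'E'
from h import *
s=read_state();print(s['time'],s['ee_pos'],s['tcp_rot'],s['force'],s['opening'])
np.save('c1.npy',np.array(list(get_calibration('wrist').values()),dtype=object),allow_pickle=True)
save('wrist','w1.png'); save('side','s1.png'); save('scene','sc1.png')
im=cv2.imread('pics/full_s1.png')[160:290,200:380];cv2.imwrite('pics/s1z.png',cv2.resize(im,None,fx=4,fy=4,interpolation=2))
E
```

```text
2.025 [0.55747219 0.06405011 0.29941233] [-1.79939291e+02 -3.06979516e-02  8.53551694e+01] [-0.90267037  0.18287214 -0.0965243 ] -4.470658996584651e-05Traceback (most recent call last):
  File "<stdin>", line 3, in <module>
ValueError: could not broadcast input array from shape (3,3) into shape (3,)
```

```bash
python3 - <<'E'
from h import *
import pickle
pickle.dump(cal('wrist'),open('c1.pkl','wb'))
save('wrist','w1.png'); save('side','s1.png'); save('scene','sc1.png')
im=cv2.imread('pics/full_s1.png')[160:290,200:380];cv2.imwrite('pics/s1z.png',cv2.resize(im,None,fx=4,fy=4,interpolation=2))
E
```

```text
(no output)
```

View pics/w1.png

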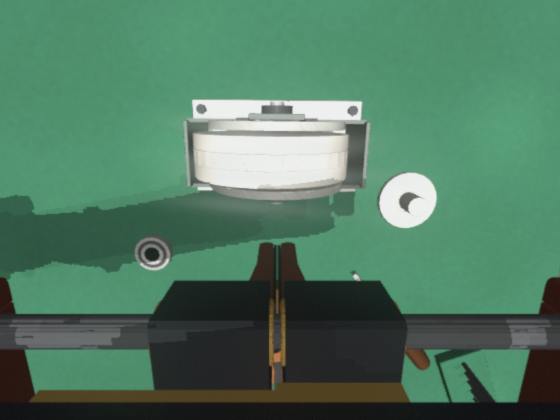

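View pics/s1.png

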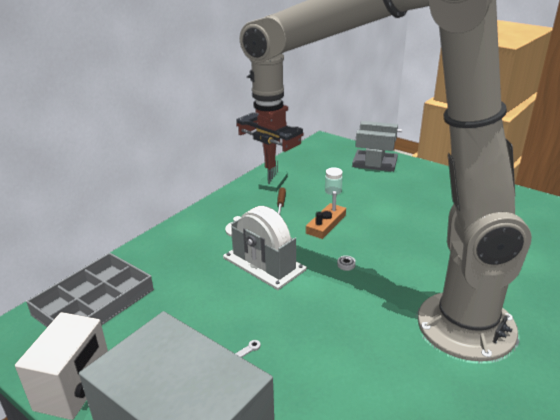

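View pics/sc1.png

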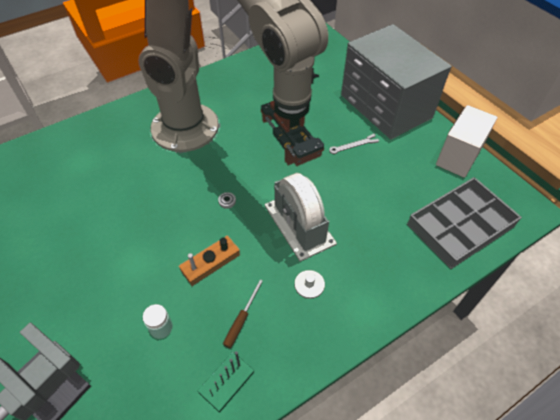

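```bash
python3 - <<'E'
import cv2
im=cv2.imread('pics/full_w1.png')[90:210,175:380];cv2.imwrite('pics/w1z.png',cv2.resize(im,None,fx=3.9,fy=3.9,interpolation=2))
im=cv2.imread('pics/full_s1.png')[195:290,220:310];cv2.imwrite('pics/s1z.png',cv2.resize(im,None,fx=6,fy=6,interpolation=2))
E
```

```text
(no output)
```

View pics/w1z.png

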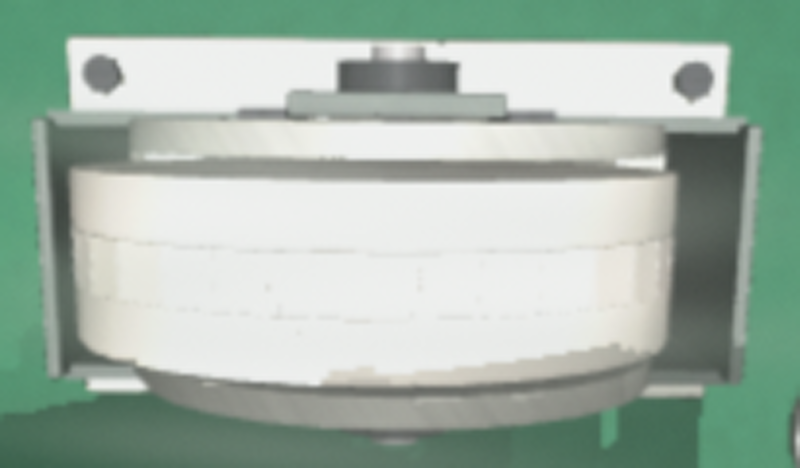

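View pics/s1z.png

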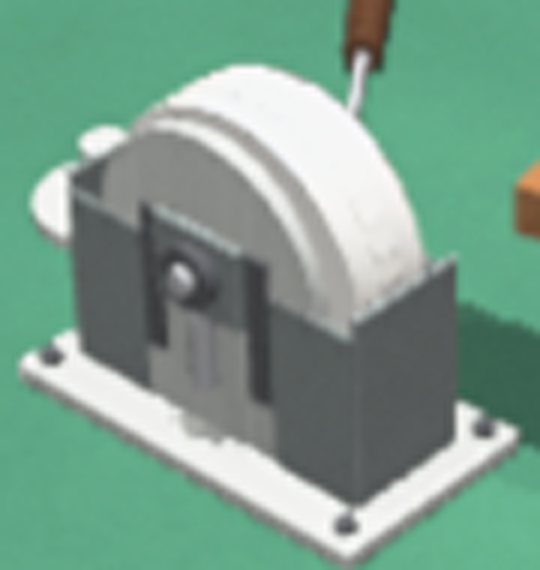

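```bash
python3 - <<'E'
from h import *
import pickle
C=pickle.load(open('c1.pkl','rb'))
f=lambda u,v:(175+u/3.9,90+v/3.9)
pts=[back('',f(*p),.118,C) for p in [(35,120),(50,378),(742,382),(760,125)]]
pts=np.array(pts);print(pts.round(4),pts.mean(0))
for p in [(102,73),(693,80)]: print(back('',f(*p),.007,C).round(4))
d=pts[3]-pts[0]+pts[2]-pts[1];print(np.degrees(np.arctan2(d[1],d[0])))
# rim top edges at z~.185 y-range mid column
for p in [(397,165),(397,388),(397,240),(397,318)]: print(back('',f(*p),.185,C).round(4))
for p in [(70,180),(677,185)]: print(back('',f(*p),.105,C).round(4))
g=lambda u,v:(220+u/6,195+v/6)
Cs=cal('side')
for p in [(22,365),(518,437),(345,560)]: print('plate side',back('',g(*p),.006,Cs).round(4))
print('side guard',[back('',g(*p),.118,Cs).round(4) for p in [(75,185),(352,330),(455,262)]])
E
```

```text
[[0.47   0.1438 0.118 ]
 [0.4636 0.0769 0.118 ]
 [0.6497 0.0608 0.118 ]
 [0.655  0.1275 0.118 ]] [0.55958256 0.10225246 0.118     ]
[0.4647 0.1593 0.007 ]
[0.6625 0.141  0.007 ]
-4.983712433146186
[0.5618 0.1274 0.185 ]
[0.558  0.0804 0.185 ]
[0.5605 0.1121 0.185 ]
[0.5592 0.0956 0.185 ]
[0.4735 0.1279 0.105 ]
[0.6361 0.1134 0.105 ]
plate side [0.673  0.1495 0.006 ]
plate side [0.4444 0.0524 0.006 ]
plate side [0.4553 0.1722 0.006 ]
side guard [array([0.6398, 0.1373, 0.118 ]), array([0.4643, 0.1522, 0.118 ]), array([0.4587, 0.0834, 0.118 ])]
```

Emit:
send_rows([
  [0.02, -0.003, 0.04],
  [0.039, -0.006, 0.075],
  [0.039, -0.006, 0.083],
  [0.039, -0.006, 0.083],
  [0.039, -0.006, 0.085],
], yaw=[0, 0, 0, 0, 0], claw=[0, 0, 0, 0, 0])

```text
time: 2.8
ee_pos: [0.5565, 0.101, 0.2164]
tcp_rot: [179.8, -0.1, 85.1]
force: [-0.2, 0.7, -0.1]
opening: 0.0008
```

Emit:
send_rows([
  [0, 0, 0.002],
  [0, 0, 0.003],
], yaw=[0, 0], claw=[0, 0])

```text
time: 3.05
ee_pos: [0.5556, 0.1015, 0.2122]
tcp_rot: [180.0, -0.0, 85.2]
force: [0.6, 0.3, -0.2]
opening: 0.0003
```

Emit:
send_rows([
  [0, 0, 0.001],
  [0, 0, 0.002],
], yaw=[0, 0], claw=[0, 0])

```text
time: 3.3
ee_pos: [0.5554, 0.1017, 0.2097]
tcp_rot: [180.0, -0.0, 85.2]
force: [-0.2, -0.2, -0.5]
opening: -0.0
```

Emit:
send_rows([
  [0, 0, 0.001],
  [0, 0, 0.002],
], yaw=[0, 0], claw=[0, 0])

```text
time: 3.55
ee_pos: [0.5553, 0.1018, 0.2076]
tcp_rot: [-180.0, 0.0, 85.2]
force: [-0.4, 0.0, -0.2]
opening: 0.0005
```

Emit:
send_rows([
  [0, 0, 0.001],
  [0, 0, 0.002],
], yaw=[0, 0], claw=[0, 0])

```text
time: 3.8
ee_pos: [0.5553, 0.1018, 0.2057]
tcp_rot: [-180.0, -0.0, 85.2]
force: [-0.6, -1.1, 0.5]
opening: 0.0006
```

Emit:
send_rows([
  [0, 0, 0.001],
  [0, 0, 0.0015],
], yaw=[0, 0], claw=[0, 0])

```text
time: 4.05
ee_pos: [0.5553, 0.1018, 0.2042]
tcp_rot: [-180.0, 0.0, 85.2]
force: [-0.2, -0.7, -0.3]
opening: 0.0006
```

Emit:
send_rows([
  [0, 0, 0.001],
  [0, 0, 0.0015],
], yaw=[0, 0], claw=[0, 0])

```text
time: 4.3
ee_pos: [0.5553, 0.1017, 0.2027]
tcp_rot: [-180.0, -0.0, 85.2]
force: [-0.1, 0.2, -0.8]
opening: 0.0001
```

Emit:
send_rows([
  [0, 0, 0.001],
  [0, 0, 0.001],
], yaw=[0, 0], claw=[0, 0])

```text
time: 4.55
ee_pos: [0.5553, 0.1018, 0.2017]
tcp_rot: [-180.0, 0.0, 85.2]
force: [-1.0, 0.6, 0.1]
opening: 0.0005
```

Emit:
send_rows([
  [0, 0, 0.001],
  [0, 0, 0.001],
], yaw=[0, 0], claw=[0, 0])

```text
time: 4.8
ee_pos: [0.5553, 0.1017, 0.2007]
tcp_rot: [-180.0, 0.0, 85.2]
force: [0.7, 0.8, 0.6]
opening: 0.0007
```

Emit:
send_rows([
  [0, 0, 0.001],
  [0, 0, 0.001],
], yaw=[0, 0], claw=[0, 0])

```text
time: 5.05
ee_pos: [0.5553, 0.1017, 0.1997]
tcp_rot: [-180.0, 0.0, 85.2]
force: [0.8, -0.3, 0.3]
opening: 0.0006
```

Emit:
send_rows([
  [0, 0, 0.001],
  [0, 0, 0.001],
], yaw=[0, 0], claw=[0, 0])

```text
time: 5.3
ee_pos: [0.5553, 0.1017, 0.1987]
tcp_rot: [-180.0, 0.0, 85.2]
force: [0.3, 0.4, 0.0]
opening: 0.0004
```

```bash
python3 - <<'E'
from h import *
save('side','s2.png',(200,330,150,290),5); save('scene','sc2.png',(230,360,120,260),5)
E
```

```text
(no output)
```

View pics/s2.png

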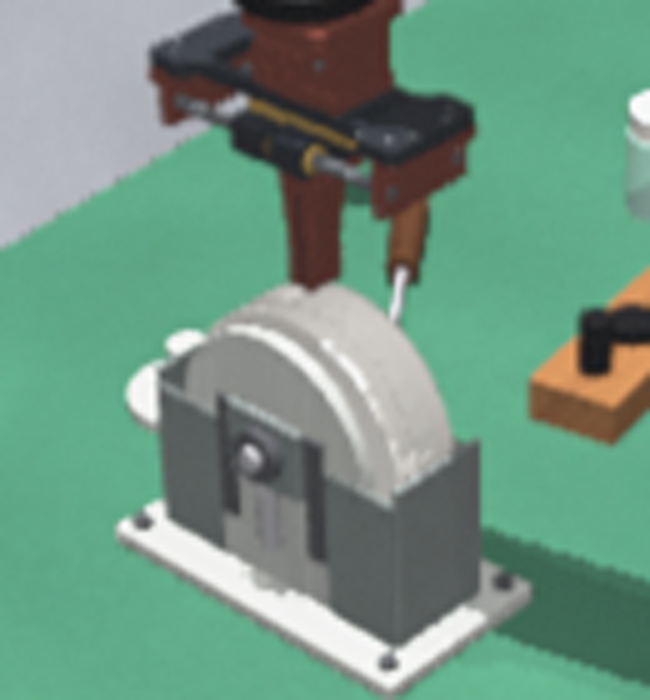

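View pics/sc2.png

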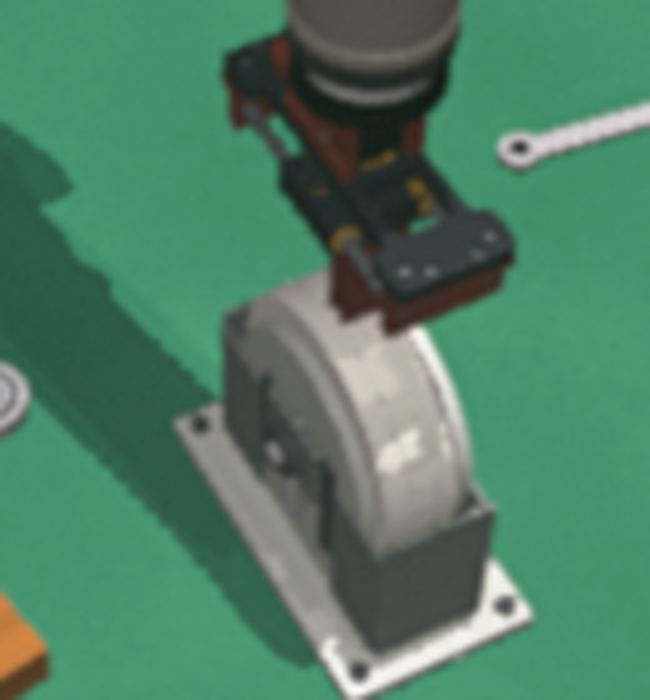

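Emit:
send_rows([
  [0, 0, 0.001],
  [0, 0, 0.001],
], yaw=[0, 0], claw=[0, 0])

```text
time: 5.65
ee_pos: [0.5553, 0.1018, 0.1977]
tcp_rot: [-180.0, 0.0, 85.2]
force: [0.2, -0.6, 0.3]
opening: 0.0005
```

Emit:
send_rows([
  [0, 0, 0.001],
  [0, 0, 0.001],
], yaw=[0, 0], claw=[0, 0])

```text
time: 5.9
ee_pos: [0.5553, 0.1018, 0.1966]
tcp_rot: [-180.0, 0.0, 85.2]
force: [0.4, -0.0, -0.3]
opening: 0.0003
```

Emit:
send_rows([
  [0, 0, 0.001],
  [0, 0, 0.001],
], yaw=[0, 0], claw=[0, 0])

```text
time: 6.15
ee_pos: [0.5553, 0.1018, 0.1956]
tcp_rot: [-180.0, 0.0, 85.2]
force: [-0.0, -0.2, 0.3]
opening: 0.0009
```

```bash
python3 - <<'E'
from h import *
print(read_state()['force'],read_state()['joint_efforts'])
save('wrist','w3.png',(140,420,100,310),2.8); save('side','s3.png',(230,300,170,260),6)
E
```

```text
[-0.01739225 -0.22565615  0.30078053] [ 6.48449568e-03 -4.23978353e+01  6.00119770e+00 -2.44066483e+01
 -5.40341588e-02 -7.08053063e-03  3.94865216e-03]
```

View pics/w3.png

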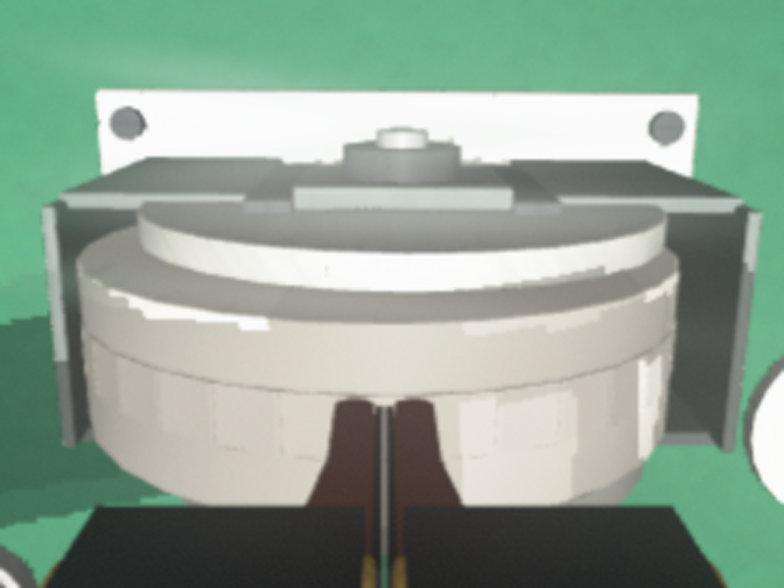

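View pics/s3.png

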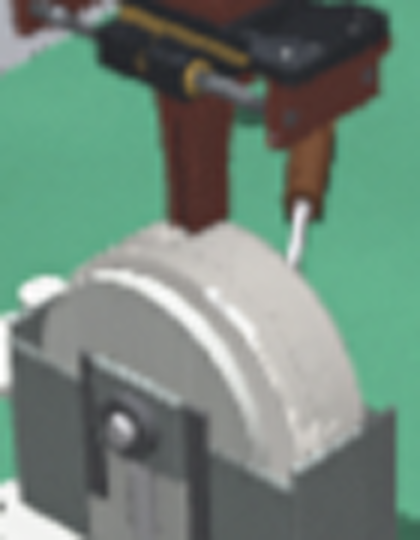

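```bash
python3 - <<'E'
from h import *
C=cal('wrist');K,R,t=C;o=-R.T@t
for uv in [(140+385/2.8,100+402/2.8),(140+385/2.8,100+408/2.8)]:
  d=R.T@np.linalg.inv(K)@np.array([*uv,1.])
  for y in (.1098,.1118):
    k=(y-o[1])/d[1]; print(uv,o+d*k)
# middle band lines at col ~ 395: upper 395?, lines at (205,375)
for z in (.17,.175,.18,.185): print(z,[back('',(140+u/2.8,100+v/2.8),z,C).round(4) for u,v in [(395,322),(385,395)]])
# tip line width
a=[back('',(140+u/2.8,100+405/2.8),.176,C) for u in (335,435)];print(a)
E
```

```text
(277.5, 243.57142857142858) [0.55573446 0.1098     0.18723939]
(277.5, 243.57142857142858) [0.5558923  0.1118     0.19246213]
(277.5, 245.71428571428572) [0.55572915 0.1098     0.19042763]
(277.5, 245.71428571428572) [0.55588715 0.1118     0.19555194]
0.17 [array([0.5588, 0.1208, 0.17  ]), array([0.5553, 0.1048, 0.17  ])]
0.175 [array([0.5588, 0.1223, 0.175 ]), array([0.5555, 0.1067, 0.175 ])]
0.18 [array([0.5589, 0.1237, 0.18  ]), array([0.5556, 0.1085, 0.18  ])]
0.185 [array([0.559 , 0.1252, 0.185 ]), array([0.5558, 0.1104, 0.185 ])]
[array([0.54497688, 0.10570028, 0.176     ]), array([0.56570177, 0.1039659 , 0.176     ])]
```

```bash
python3 - <<'E'
from h import *
Cs=cal('side');K,R,t=Cs;o=-R.T@t
d=R.T@np.linalg.inv(K)@np.array([230+195/6,170+235/6,1.])
for y in (.0918,.1018,.1118): 
    print(o+d*(y-o[1])/d[1])
im=cv2.imread('pics/full_s1.png')[180:290,215:315]; im=cv2.resize(im,None,fx=5,fy=5,interpolation=2)
imw=cv2.imread('pics/full_w3.png')
a=np.radians(-5);ex=np.array([np.cos(a),np.sin(a),0]);ey=np.array([-np.sin(a),np.cos(a),0]);ez=np.array([0,0,1.])
A=np.array([.5595,.1025,.105])
th=np.radians(np.arange(-90,91,3))
import itertools
C=cal('wrist')
imw=imw[100:310,140:420];imw=cv2.resize(imw,None,fx=2.8,fy=2.8,interpolation=2)
def circ(c,r,yy): return c+yy*ey+r*(np.sin(th)[:,None]*ex+np.cos(th)[:,None]*ez)
for phi,col in ((212,(0,0,255)),(270,(0,200,0)),(320,(255,0,0))):
    p=np.radians(phi);c=A+.006*(np.sin(p)*ex+np.cos(p)*ez)
    q=(proj('',circ(c,.08,.022),Cs)-[215,180])*5;cv2.polylines(im,[q.astype(int)],False,col,1)
    for yy in (.022,): 
        q=(proj('',circ(c,.08,yy),C)-[140,100])*2.8;cv2.polylines(imw,[q.astype(int)],False,col,1)
q=(proj('',circ(A,.07,.034),Cs)-[215,180])*5;cv2.polylines(im,[q.astype(int)],False,(0,255,255),1)
q=(proj('',circ(A,.07,.034),C)-[140,100])*2.8;cv2.polylines(imw,[q.astype(int)],False,(0,255,255),1)
cv2.imwrite('pics/ov1.png',im);cv2.imwrite('pics/ov2.png',imw)
E
```

```text
[0.5654059  0.0918     0.17727268]
[0.55696021 0.1018     0.18529295]
[0.54851452 0.1118     0.19331322]
```

View pics/ov1.png

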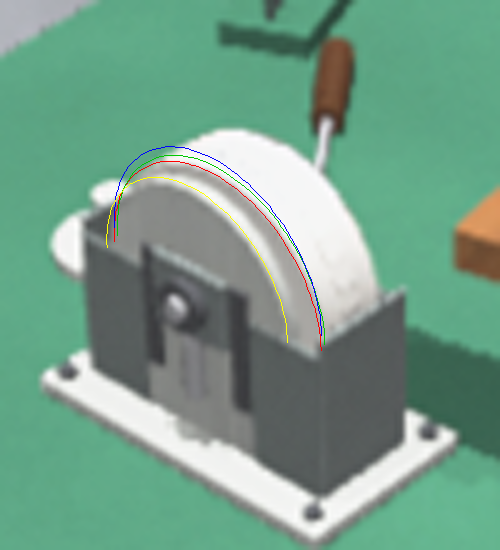

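View pics/ov2.png

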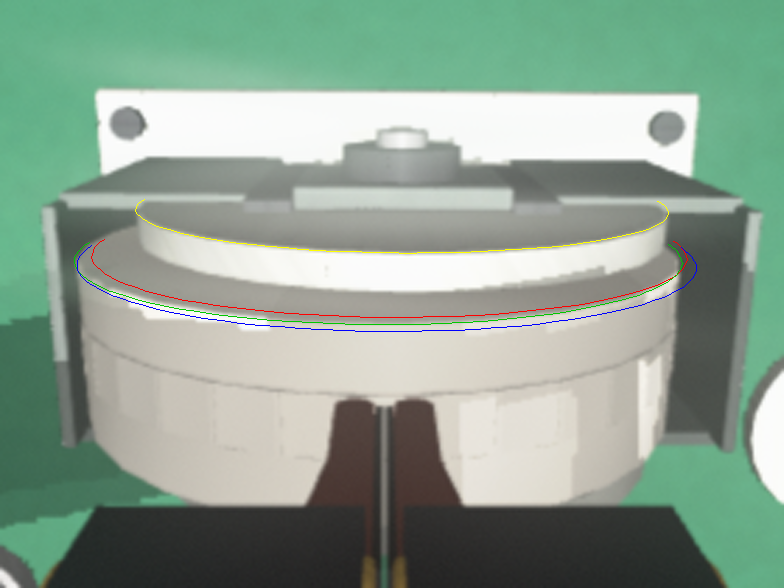

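Emit:
send_rows([
  [0, 0, 0.001],
  [0, 0, 0.001],
], yaw=[0, 0], claw=[0, 0])

```text
time: 6.5
ee_pos: [0.5553, 0.1017, 0.1947]
tcp_rot: [-180.0, 0.0, 85.2]
force: [0.7, 0.5, -0.2]
opening: 0.0006
```

Emit:
send_rows([
  [0, 0, 0.001],
  [0, 0, 0.001],
], yaw=[0, 0], claw=[0, 0])

```text
time: 6.75
ee_pos: [0.5553, 0.1018, 0.1937]
tcp_rot: [-180.0, 0.0, 85.2]
force: [-0.6, 0.8, -0.4]
opening: 0.0004
```

Emit:
send_rows([
  [0, 0, 0.001],
  [0, 0, 0.001],
], yaw=[0, 0], claw=[0, 0])

```text
time: 7.0
ee_pos: [0.5553, 0.1017, 0.1927]
tcp_rot: [-180.0, 0.0, 85.2]
force: [0.2, 0.1, 0.0]
opening: 0.0006
```

```bash
python3 - <<'E'
from h import *
s=read_state();print(s['force'],s['joint_efforts'],s['moment'])
save('side','s4.png',(230,300,170,260),6)
E
```

```text
[0.24435979 0.09326231 0.03920397] [ 6.14627497e-03 -4.25396883e+01  6.04317516e+00 -2.42894286e+01
 -5.37626934e-02 -7.07869709e-03  3.97462296e-03] [-0.10764995  0.05721803 -0.04144143]
```

View pics/s4.png

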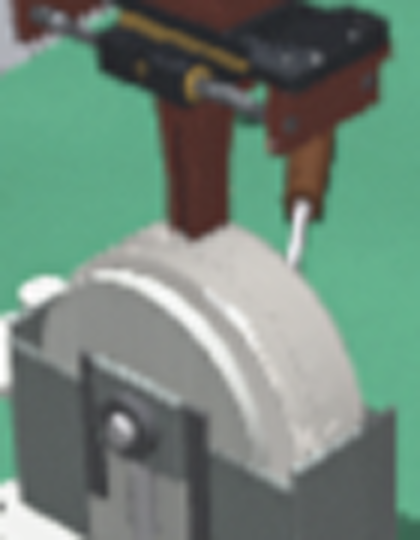

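Emit:
send_rows([
  [0, 0, 0.001],
  [0, 0, 0.001],
], yaw=[0, 0], claw=[0, 0])

```text
time: 7.3
ee_pos: [0.5553, 0.1018, 0.1916]
tcp_rot: [-180.0, 0.0, 85.2]
force: [-0.3, -0.4, 0.1]
opening: 0.0001
```

Emit:
send_rows([
  [0, 0, 0.001],
  [0, 0, 0.001],
], yaw=[0, 0], claw=[0, 0])

```text
time: 7.55
ee_pos: [0.5553, 0.1017, 0.1907]
tcp_rot: [-180.0, 0.0, 85.2]
force: [0.1, 0.5, -0.5]
opening: 0.0009
```

Emit:
send_rows([
  [0, 0, 0.001],
  [0, 0, 0.001],
], yaw=[0, 0], claw=[0, 0])

```text
time: 7.8
ee_pos: [0.5553, 0.1018, 0.1897]
tcp_rot: [-180.0, 0.0, 85.2]
force: [-0.2, 0.1, -0.8]
opening: 0.0006
```

Emit:
send_rows([
  [0, 0, 0.001],
  [0, 0, 0.001],
], yaw=[0, 0], claw=[0, 0])

```text
time: 8.05
ee_pos: [0.5553, 0.1018, 0.1887]
tcp_rot: [-180.0, 0.0, 85.2]
force: [-0.6, 1.3, -0.2]
opening: 0.0003
```

```bash
python3 - <<'E'
from h import *
save('wrist','w5.png',(140,420,100,310),2.8); save('scene','sc5.png',(250,350,150,230),6)
E
```

```text
(no output)
```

View pics/w5.png

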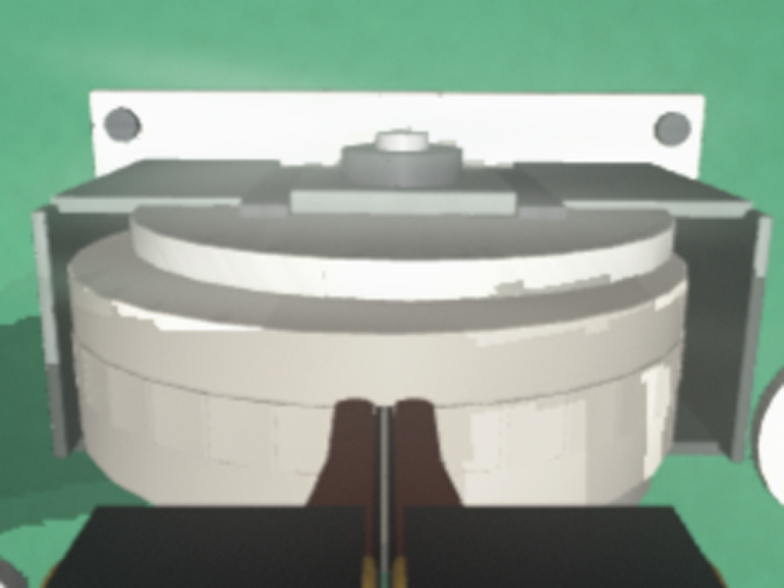

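View pics/sc5.png

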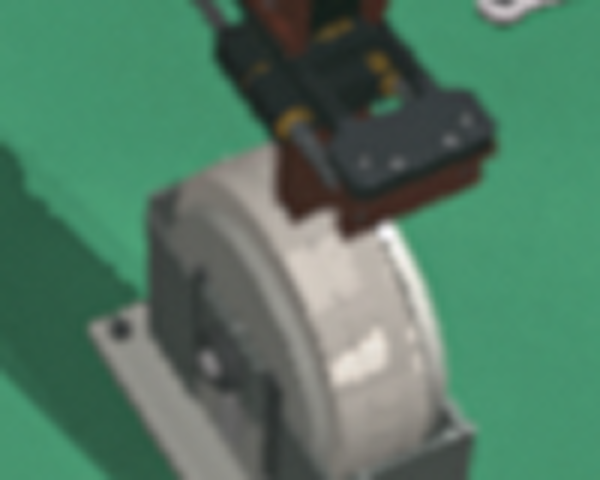

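```bash
python3 - <<'E'
import bench
print([n for n in dir(bench) if not n.startswith('__')]); print(getattr(bench,'tip_extent',None))
from h import *
s=read_state();print(s['time'],s['force'],s['joint_efforts'][:4], s.keys())
C=cal('wrist');K,R,t=C;o=-R.T@t;print(o-s['ee_pos'])
# overlay on w5 predicted rim at phi=265 and tip points e=22,x±10,y±10, e=5..
im=cv2.imread('pics/w5.png')
import math
y=math.radians(85.2);tx=np.array([math.cos(y),math.sin(y),0]);ty=np.array([math.sin(y),-math.cos(y),0])
for e,col in ((.022,(0,0,255)),(.010,(0,255,0)),(.0,(255,0,0))):
  for sx in(-.01,.01):
    q=[]
    for sy in (-.01,.01):
      P=s['ee_pos']+tx*sx+ty*sy-np.array([0,0,e]); q.append((proj('',P,C)[0]-[140,100])*2.8)
    cv2.line(im,tuple(int(v) for v in q[0]),tuple(int(v) for v in q[1]),col,1)
a=np.radians(-5);ex=np.array([np.cos(a),np.sin(a),0]);ey=np.array([-np.sin(a),np.cos(a),0]);ez=np.array([0,0,1.])
A=np.array([.5595,.1025,.105]);th=np.radians(np.arange(-90,91,3))
p=np.radians(265);
for dz in (0,.006):
  c=A+.006*(np.sin(p)*ex+np.cos(p)*ez)-dz*ez
  for yy in (.022,.008):
    P=c+yy*ey+.08*(np.sin(th)[:,None]*ex+np.cos(th)[:,None]*ez)
    q=(proj('',P,C)-[140,100])*2.8;cv2.polylines(im,[q.astype(int)],False,(255,0,255) if dz else (0,200,200),1)
cv2.imwrite('pics/ov5.png',im)
E
```

```text
['Unreachable', 'get_calibration', 'get_image', 'read_state', 'sign_off', 'tip_extent']
0.022
8.15 [-0.08009977 -0.24123761 -0.07272646] [-2.36240645e-03 -4.27193570e+01  6.09135523e+00 -2.41210860e+01] dict_keys(['time', 'joint_positions', 'qvel', 'joint_efforts', 'ee_pos', 'tcp_rot', 'force', 'moment', 'opening'])
[0.00549882 0.07282207 0.16067819]
```

View pics/ov5.png

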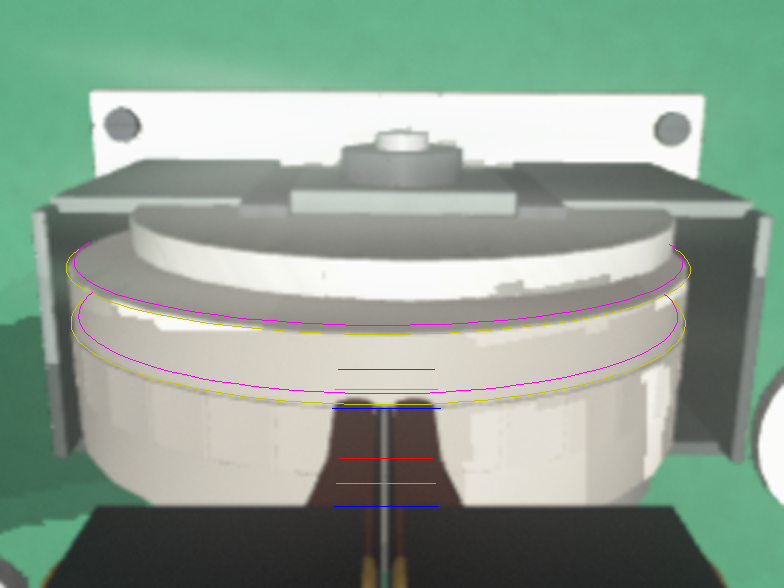

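Emit:
send_rows([
  [0, 0, 0.001],
  [0, 0, 0.001],
], yaw=[0, 0], claw=[0, 0])

```text
time: 8.4
ee_pos: [0.5553, 0.1017, 0.1876]
tcp_rot: [-180.0, 0.0, 85.2]
force: [0.3, 0.3, 0.2]
opening: 0.0006
```

Emit:
send_rows([
  [0, 0, 0.001],
  [0, 0, 0.001],
], yaw=[0, 0], claw=[0, 0])

```text
time: 8.65
ee_pos: [0.5553, 0.1018, 0.1867]
tcp_rot: [-180.0, 0.0, 85.2]
force: [0.5, 0.0, -0.2]
opening: 0.0004
```

Emit:
send_rows([
  [0, 0, 0.001],
  [0, 0, 0.001],
], yaw=[0, 0], claw=[0, 0])

```text
time: 8.9
ee_pos: [0.5553, 0.1018, 0.1857]
tcp_rot: [-180.0, 0.0, 85.2]
force: [0.5, 0.9, 0.1]
opening: 0.0006
```

Emit:
send_rows([
  [0, 0, 0.001],
  [0, 0, 0.001],
], yaw=[0, 0], claw=[0, 0])

```text
time: 9.15
ee_pos: [0.5554, 0.1018, 0.1849]
tcp_rot: [180.0, -0.0, 85.2]
force: [-1.1, 0.6, 1.9]
opening: 0.0005
```

Emit:
send_rows([
  [0, 0, 0.001],
  [0, 0, 0.001],
], yaw=[0, 0], claw=[0, 0])

```text
time: 9.4
ee_pos: [0.5555, 0.1018, 0.1841]
tcp_rot: [180.0, -0.0, 85.2]
force: [-1.9, 0.6, 5.6]
opening: 0.0005
```

```bash
python3 - <<'E'
from h import *
save('wrist','w6.png',(140,420,100,310),2.8);save('side','s6.png',(230,300,170,260),6)
E
```

```text
(no output)
```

View pics/w6.png

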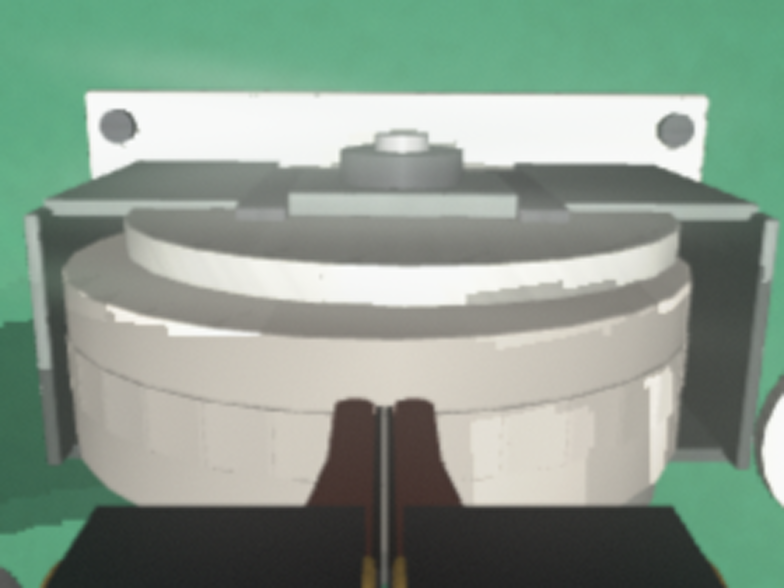

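View pics/s6.png

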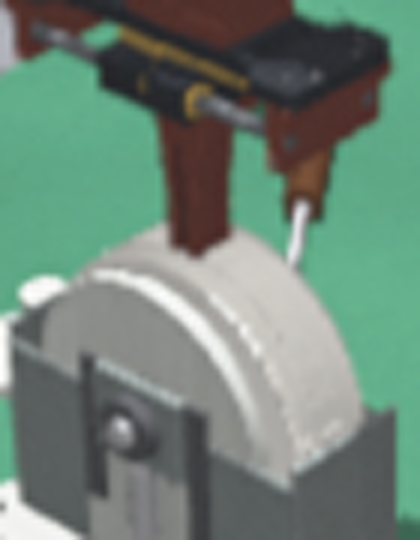

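```bash
cat > plan.py <<'E'
import numpy as np
W=.010;k=.0007;R=.08
def zc(u,phi):
    c=.006*np.array([np.sin(phi),np.cos(phi)]); s=u-c[0]
    e=np.sign(s)*max(abs(s)-W,0)
    return .105+c[1]+np.sqrt(R*R-e*e)+k, np.arcsin(e/R)
def stroke(u0,u1,phi0,n,delta,sub=50):
    phi=np.radians(phi0); us=np.linspace(u0,u1,n); out=[(u0,zc(u0,phi)[0]-delta,phi0)]
    for i in range(1,n):
        for v in np.linspace(us[i-1],us[i],sub+1)[1:]:
            z,a=zc(v,phi); phi+= (us[1]-us[0])/sub/np.cos(a)/R
        out.append((us[i],zc(us[i],phi)[0]-delta,np.degrees(phi)))
    return np.array(out)
def show(o,uref,zref):
    for u,z,p in o: print("[0, %.4f, %.4f]  phi %.0f"%(u-uref,zref-z,p))
E
python3 - <<'E'
from plan import *
show(stroke(.040,-.048,265,14,.002),-.0042,.1837)
E
```

```text
[0, 0.0442, 0.0091]  phi 265
[0, 0.0374, 0.0066]  phi 260
[0, 0.0307, 0.0048]  phi 255
[0, 0.0239, 0.0036]  phi 250
[0, 0.0171, 0.0030]  phi 245
[0, 0.0104, 0.0030]  phi 240
[0, 0.0036, 0.0034]  phi 235
[0, -0.0032, 0.0038]  phi 230
[0, -0.0100, 0.0042]  phi 225
[0, -0.0167, 0.0049]  phi 220
[0, -0.0235, 0.0062]  phi 216
[0, -0.0303, 0.0081]  phi 211
[0, -0.0370, 0.0107]  phi 205
[0, -0.0438, 0.0142]  phi 200
```

Emit:
send_rows([
  [0, 0.01, -0.01],
  [0, 0.044, -0.006],
  [0, 0.044, 0.004],
  [0, 0.044, 0.0085],
  [0, 0.0375, 0.0066],
  [0, 0.0307, 0.0048],
  [0, 0.0239, 0.0036],
  [0, 0.0171, 0.003],
  [0, 0.0104, 0.003],
  [0, 0.0036, 0.0034],
  [0, -0.0032, 0.0038],
  [0, -0.01, 0.0042],
], yaw=[0, 0, 0, 0, 0, 0, 0, 0, 0, 0, 0, 0], claw=[0, 0, 0, 0, 0, 0, 0, 0, 0, 0, 0, 0])

```text
time: 11.0
ee_pos: [0.5452, 0.1029, 0.1801]
tcp_rot: [180.0, -0.0, 85.2]
force: [2.0, -1.3, 5.3]
opening: 0.0001
```

Emit:
send_rows([
  [0, -0.0067, 0.001],
  [0, -0.0135, 0.0024],
  [0, -0.0203, 0.0043],
  [0, -0.027, 0.007],
  [0, -0.0338, 0.0105],
], yaw=[0, 0, 0, 0, 0], claw=[0, 0, 0, 0, 0])

```text
time: 11.62
ee_pos: [0.5109, 0.1056, 0.1687]
tcp_rot: [-180.0, -0.0, 85.2]
force: [0.0, 0.5, 2.1]
opening: 0.0007
```

Emit:
send_rows([
  [0, -0.005, -0.03],
  [0, 0.03, -0.06],
  [0, 0.06, -0.06],
  [0, 0.06, -0.06],
], yaw=[0, 0, 0, 0], claw=[0, 0, 0, 0])

```text
time: 12.12
ee_pos: [0.5719, 0.1001, 0.2282]
tcp_rot: [-180.0, 0.1, 85.2]
force: [0.3, 0.1, 0.2]
opening: 0.0007
```

```bash
cat >> h.py <<'E'
def overlay(f,phis,A=(.5595,.1025,.105)):
    C=cal('wrist'); s=read_state(); save('wrist',f)
    im=cv2.imread('pics/full_'+f)
    a=np.radians(-5);ex=np.array([np.cos(a),np.sin(a),0]);ey=np.array([-np.sin(a),np.cos(a),0]);ez=np.array([0,0,1.])
    th=np.radians(np.arange(-80,81,4))
    for phi,col in zip(phis,[(0,0,255),(0,200,0),(255,0,0)]):
        p=np.radians(phi);c=np.array(A)+.006*(np.sin(p)*ex+np.cos(p)*ez)
        for yy in (.022,-.022):
            q=proj('',c+yy*ey+.08*(np.sin(th)[:,None]*ex+np.cos(th)[:,None]*ez),C)
            cv2.polylines(im,[(q*16).astype(int)],False,col,1,cv2.LINE_AA,4)
    q=proj('',np.array(A)+.034*ey+.07*(np.sin(th)[:,None]*ex+np.cos(th)[:,None]*ez),C)
    cv2.polylines(im,[(q*16).astype(int)],False,(0,255,255),1,cv2.LINE_AA,4)
    cv2.imwrite('pics/'+f,im); print(s['time'],s['ee_pos'],s['force'])
E
python3 - <<'E'
from h import *
overlay('w7.png',(270,200,240)); save('scene','sc7.png',(230,360,140,260),5)
E
```

```text
12.125 [0.57188609 0.10008183 0.22820441] [0.3259349  0.14494857 0.16805841]
```

View pics/w7.png

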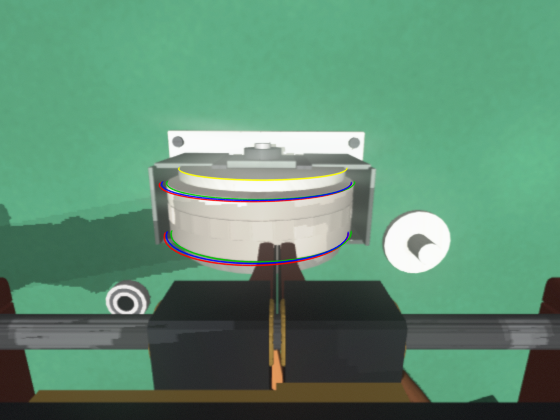

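View pics/full_w7.png

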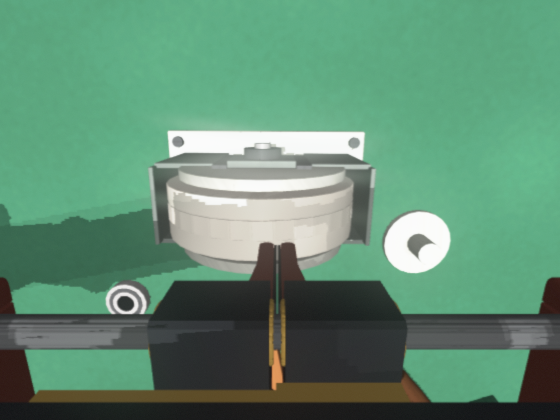

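View pics/sc7.png

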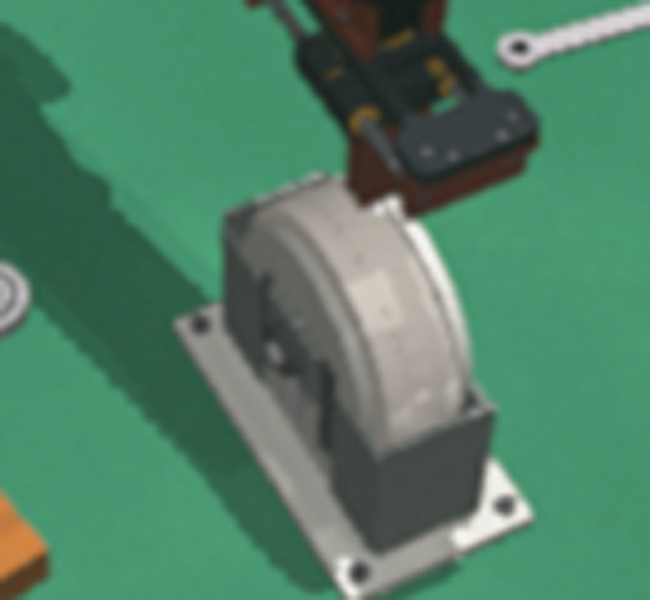

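```bash
python3 - <<'E'
from plan import *
show(stroke(.044,-.044,203,14,.003),.0126,.2290)
E
```

```text
[0, 0.0314, 0.0606]  phi 203
[0, 0.0246, 0.0575]  phi 198
[0, 0.0179, 0.0552]  phi 193
[0, 0.0111, 0.0536]  phi 188
[0, 0.0043, 0.0526]  phi 183
[0, -0.0024, 0.0523]  phi 178
[0, -0.0092, 0.0523]  phi 173
[0, -0.0160, 0.0522]  phi 168
[0, -0.0228, 0.0521]  phi 163
[0, -0.0295, 0.0524]  phi 158
[0, -0.0363, 0.0534]  phi 154
[0, -0.0431, 0.0550]  phi 149
[0, -0.0498, 0.0573]  phi 143
[0, -0.0566, 0.0604]  phi 138
```

Emit:
send_rows([
  [0, 0.0314, 0.04],
  [0, 0.0314, 0.055],
  [0, 0.0314, 0.0595],
  [0, 0.0246, 0.0575],
  [0, 0.0179, 0.0552],
  [0, 0.0111, 0.0536],
  [0, 0.0043, 0.0526],
], yaw=[0, 0, 0, 0, 0, 0, 0], claw=[0, 0, 0, 0, 0, 0, 0])

```text
time: 13.1
ee_pos: [0.5761, 0.1, 0.178]
tcp_rot: [179.9, -0.1, 85.2]
force: [2.8, -1.5, 7.8]
opening: 0.0004
```

Emit:
send_rows([
  [0, -0.0067, -0.0003],
  [0, -0.0135, -0.0003],
  [0, -0.0203, -0.0004],
  [0, -0.0271, -0.0005],
], yaw=[0, 0, 0, 0], claw=[0, 0, 0, 0])

```text
time: 13.6
ee_pos: [0.5488, 0.1026, 0.1785]
tcp_rot: [179.9, -0.1, 85.2]
force: [2.5, -0.4, 7.6]
opening: 0.0007
```

Emit:
send_rows([
  [0, -0.0067, 0.0003],
  [0, -0.0135, 0.0013],
  [0, -0.0203, 0.0029],
  [0, -0.027, 0.0052],
  [0, -0.0338, 0.0083],
], yaw=[0, 0, 0, 0, 0], claw=[0, 0, 0, 0, 0])

```text
time: 14.22
ee_pos: [0.5137, 0.1055, 0.1686]
tcp_rot: [-179.9, -0.0, 85.2]
force: [-0.3, -0.3, 1.7]
opening: 0.0001
```

Emit:
send_rows([
  [0, -0.005, -0.03],
  [-0.02, 0.03, -0.06],
  [-0.04, 0.06, -0.06],
  [-0.04, 0.06, -0.06],
], yaw=[0, 0, 0, 0], claw=[0, 0, 0, 0])

```text
time: 14.72
ee_pos: [0.5715, 0.0583, 0.2281]
tcp_rot: [-179.9, 0.1, 85.0]
force: [-1.0, -0.8, -0.5]
opening: 0.0006
```

```bash
python3 - <<'E'
from h import *
overlay('w8.png',(138,)); save('scene','sc8.png',(230,360,140,260),5)
E
```

```text
14.725 [0.57147619 0.05825881 0.22806825] [-0.98319564 -0.78956815 -0.52399402]
```

View pics/w8.png

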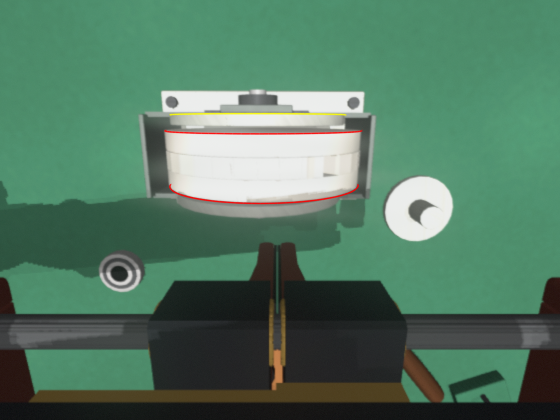

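View pics/sc8.png

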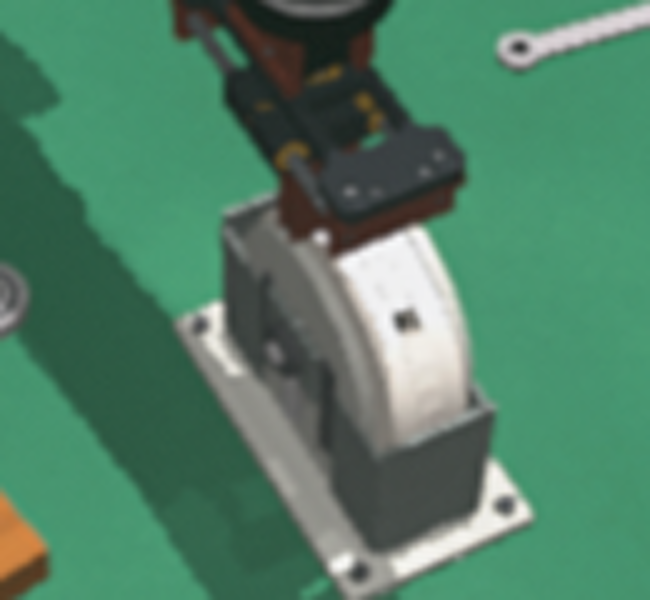

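```bash
cat >> h.py <<'E'
a5=np.radians(-5);EX=np.array([np.cos(a5),np.sin(a5),0]);EY=np.array([-np.sin(a5),np.cos(a5),0]);EZ=np.array([0,0,1.])
def holept(h,A=(.5595,.1025,.105),yy=0): 
    h=np.radians(h); return np.array(A)+yy*EY+.08*(np.sin(h)*EX+np.cos(h)*EZ)
E
python3 - <<'E'
from h import *
for n in ('scene','wrist'):
  C=cal(n)
  for h in (35,40,45,50,55): print(n,h,proj('',holept(h),C).round(1))
im=cv2.imread('pics/full_w8.png')[100:210,240:380];cv2.imwrite('pics/w8z.png',cv2.resize(im,None,fx=5,fy=5,interpolation=2))
E
```

```text
scene 35 [[310.3 200.2]]
scene 40 [[311.3 202.7]]
scene 45 [[312.2 205.2]]
scene 50 [[313.  207.6]]
scene 55 [[313.7 210. ]]
wrist 35 [[326.7 170.6]]
wrist 40 [[334.  169.7]]
wrist 45 [[340.4 168.7]]
wrist 50 [[345.8 167.7]]
wrist 55 [[350.2 166.6]]
```

View pics/w8z.png

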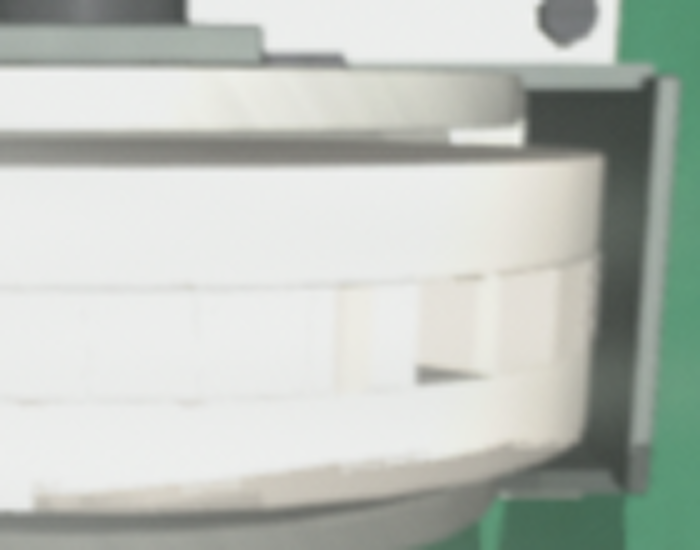

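```bash
python3 - <<'E'
from plan import *
show(stroke(.022,-.036,130,11,.0025),.0158,.2288)
E
```

```text
[0, 0.0062, 0.0498]  phi 130
[0, 0.0004, 0.0491]  phi 126
[0, -0.0054, 0.0488]  phi 122
[0, -0.0112, 0.0484]  phi 118
[0, -0.0170, 0.0480]  phi 113
[0, -0.0228, 0.0476]  phi 109
[0, -0.0286, 0.0476]  phi 105
[0, -0.0344, 0.0481]  phi 101
[0, -0.0402, 0.0489]  phi 97
[0, -0.0460, 0.0502]  phi 92
[0, -0.0518, 0.0520]  phi 88
```

Emit:
send_rows([
  [0.03, 0.0062, 0.02],
  [0.042, 0.0062, 0.04],
  [0.042, 0.0062, 0.046],
  [0.042, 0.0062, 0.049],
  [0.042, 0.0004, 0.0491],
  [0.042, -0.0054, 0.0488],
  [0.042, -0.0112, 0.0484],
  [0.042, -0.017, 0.048],
], yaw=[0, 0, 0, 0, 0, 0, 0, 0], claw=[0, 0, 0, 0, 0, 0, 0, 0])

```text
time: 15.82
ee_pos: [0.5592, 0.1028, 0.1822]
tcp_rot: [179.8, -0.1, 85.1]
force: [3.1, 0.7, 6.0]
opening: 0.0008
```

Emit:
send_rows([
  [0, -0.0058, -0.0004],
  [0, -0.0116, -0.0004],
  [0, -0.0174, 0.0001],
  [0, -0.0232, 0.0011],
  [0, -0.028, 0.0022],
  [0, -0.031, 0.0032],
  [0, -0.031, 0.0032],
], yaw=[0, 0, 0, 0, 0, 0, 0], claw=[0, 0, 0, 0, 0, 0, 0])

```text
time: 16.7
ee_pos: [0.5263, 0.1057, 0.1774]
tcp_rot: [-179.9, 0.0, 85.2]
force: [0.1, 0.0, 4.2]
opening: 0.0008
```

Emit:
send_rows([
  [0, 0, -0.02],
  [-0.03, 0.02, -0.07],
  [-0.055, 0.033, -0.1],
  [-0.055, 0.033, -0.1],
  [-0.055, 0.033, -0.1],
], yaw=[0, 0, 0, 0, 0], claw=[0, 0, 0, 0, 0])

```text
time: 17.32
ee_pos: [0.5538, 0.0491, 0.2757]
tcp_rot: [-179.8, 0.0, 85.2]
force: [-0.1, 0.3, -0.3]
opening: 0.0006
```

```bash
python3 - <<'E'
from h import *
s=read_state();print(s['time'],s['ee_pos'])
for n in ('scene','wrist'):
  C=cal(n)
  for h in (-5,0,5): print(n,h,proj('',holept(h),C).round(1))
save('wrist','w9.png');save('scene','sc9.png',(260,330,160,240),7)
im=cv2.imread('pics/full_w9.png')[80:240,180:380];cv2.imwrite('pics/w9z.png',cv2.resize(im,None,fx=4,fy=4,interpolation=2))
E
```

```text
17.325 [0.55381586 0.04908906 0.27572101]
scene -5 [[300.5 183. ]]
scene 0 [[301.8 184.7]]
scene 5 [[303.1 186.6]]
wrist -5 [[270.5 146.7]]
wrist 0 [[279.8 146.8]]
wrist 5 [[289.1 146.8]]
```

View pics/w9z.png

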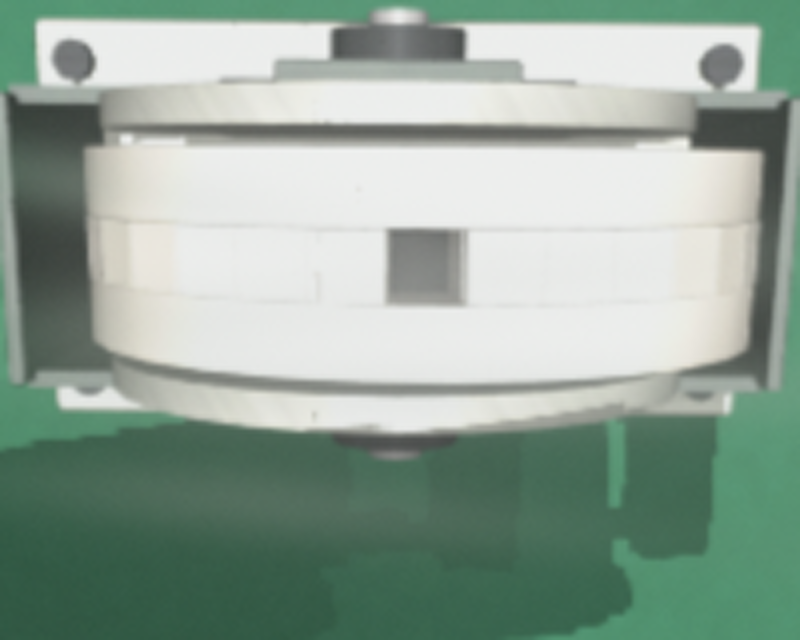

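View pics/sc9.png

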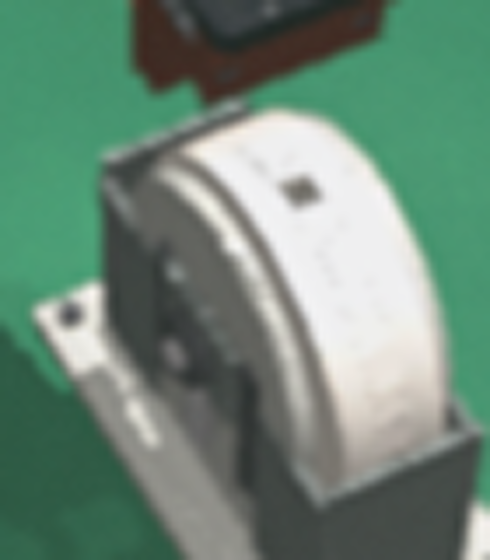

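```bash
python3 - <<'E'
from plan import *
show(stroke(-.018,-.0235,93.8,5,.002),-.001,.2757)
E
```

```text
[0, -0.0170, 0.0936]  phi 94
[0, -0.0184, 0.0938]  phi 93
[0, -0.0197, 0.0940]  phi 92
[0, -0.0211, 0.0942]  phi 91
[0, -0.0225, 0.0944]  phi 90
```

Emit:
send_rows([
  [0.03, -0.017, 0.05],
  [0.055, -0.017, 0.08],
  [0.055, -0.017, 0.09],
  [0.055, -0.017, 0.0925],
  [0.055, -0.017, 0.0936],
  [0.055, -0.0184, 0.0938],
  [0.055, -0.0197, 0.094],
  [0.055, -0.0211, 0.0942],
  [0.055, -0.0225, 0.0944],
  [0.055, -0.0225, 0.0944],
  [0.055, -0.0225, 0.0944],
], yaw=[0, 0, 0, 0, 0, 0, 0, 0, 0, 0, 0], claw=[0, 0, 0, 0, 0, 0, 0, 0, 0, 0, 0])

```text
time: 18.8
ee_pos: [0.5375, 0.1053, 0.183]
tcp_rot: [-180.0, -0.0, 85.2]
force: [0.0, 0.0, 2.4]
opening: 0.0004
```

Emit:
send_rows([
  [0, 0, -0.015],
  [0, 0.012, -0.06],
  [-0.04, 0.022, -0.095],
  [-0.055, 0.022, -0.095],
  [-0.055, 0.022, -0.095],
  [-0.055, 0.022, -0.095],
], yaw=[0, 0, 0, 0, 0, 0], claw=[0, 0, 0, 0, 0, 0])

```text
time: 19.55
ee_pos: [0.554, 0.0501, 0.2768]
tcp_rot: [-179.9, 0.0, 85.3]
force: [-0.0, 0.2, 0.0]
opening: 0.0008
```

```bash
python3 - <<'E'
from h import *
s=read_state();print(s['time'],s['ee_pos'])
for n in ('scene','wrist'):
  C=cal(n)
  for h in (-5,0,5): print(n,h,proj('',holept(h),C).round(1))
save('wrist','w10.png');save('scene','sc10.png',(260,330,160,240),7)
im=cv2.imread('pics/full_w10.png')[80:240,180:380];cv2.imwrite('pics/w10z.png',cv2.resize(im,None,fx=4,fy=4,interpolation=2))
E
```

```text
19.55 [0.55399293 0.05005888 0.27679865]
scene -5 [[300.5 183. ]]
scene 0 [[301.8 184.7]]
scene 5 [[303.1 186.6]]
wrist -5 [[270.3 147.9]]
wrist 0 [[279.6 148. ]]
wrist 5 [[288.9 148. ]]
```

View pics/w10z.png

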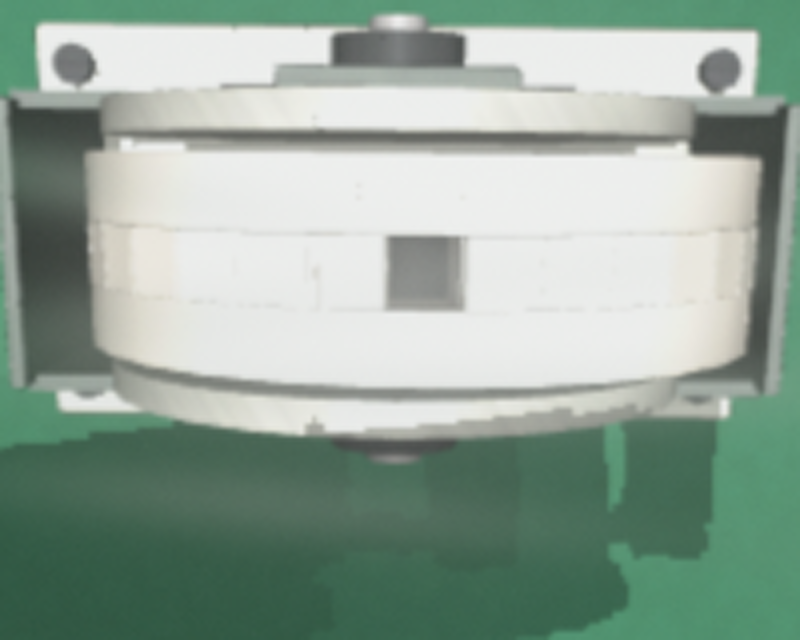

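View pics/sc10.png

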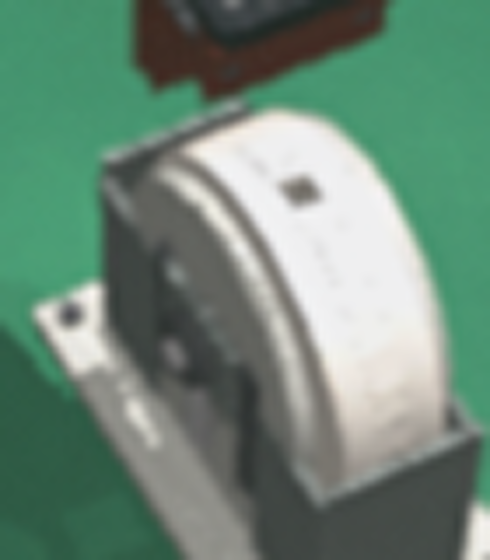

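Emit:
send_rows([
  [0.03, -0.015, 0.05],
  [0.055, -0.015, 0.085],
  [0.055, -0.015, 0.094],
  [0.055, -0.015, 0.0965],
  [0.055, -0.015, 0.0972],
  [0.055, -0.0164, 0.0974],
  [0.055, -0.0178, 0.0976],
  [0.055, -0.0192, 0.0978],
  [0.055, -0.0205, 0.098],
  [0.055, -0.0205, 0.098],
], yaw=[0, 0, 0, 0, 0, 0, 0, 0, 0, 0], claw=[0, 0, 0, 0, 0, 0, 0, 0, 0, 0])

```text
time: 20.9
ee_pos: [0.542, 0.1069, 0.1827]
tcp_rot: [179.7, -0.2, 85.3]
force: [1.9, 5.5, 6.8]
opening: 0.0002
```

Emit:
send_rows([
  [0, 0, -0.015],
  [0, 0.012, -0.06],
  [-0.04, 0.02, -0.098],
  [-0.055, 0.02, -0.098],
  [-0.055, 0.02, -0.098],
  [-0.055, 0.02, -0.098],
], yaw=[0, 0, 0, 0, 0, 0], claw=[0, 0, 0, 0, 0, 0])

```text
time: 21.65
ee_pos: [0.5536, 0.0497, 0.277]
tcp_rot: [-179.9, 0.0, 85.3]
force: [-0.6, 0.3, -0.0]
opening: 0.0005
```

```bash
python3 - <<'E'
from h import *
s=read_state();print(s['time'],s['ee_pos'])
for n in ('wrist',):
  C=cal(n)
  for h in (-5,0,5): print(n,h,proj('',holept(h),C).round(1))
save('wrist','w11.png');save('scene','sc11.png',(260,330,160,240),7)
im=cv2.imread('pics/full_w11.png')[80:240,180:380];cv2.imwrite('pics/w11z.png',cv2.resize(im,None,fx=4,fy=4,interpolation=2))
E
```

```text
21.65 [0.55358354 0.04970738 0.27697309]
wrist -5 [[270.8 147.3]]
wrist 0 [[280.1 147.4]]
wrist 5 [[289.3 147.4]]
```

View pics/w11z.png

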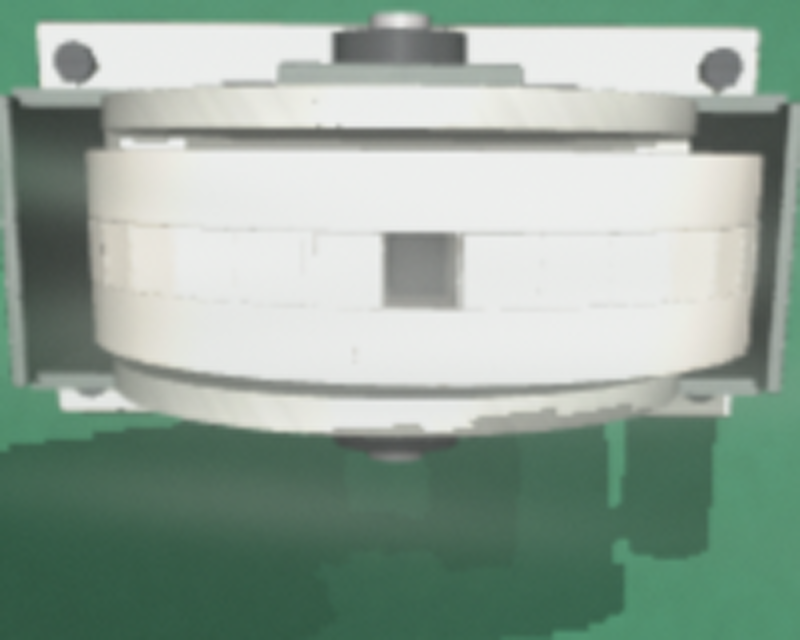

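Emit:
send_rows([
  [0.03, -0.013, 0.05],
  [0.055, -0.013, 0.085],
  [0.055, -0.013, 0.09],
  [0.055, -0.013, 0.093],
  [0.055, -0.013, 0.0965],
  [0.055, -0.013, 0.097],
], yaw=[0, 0, 0, 0, 0, 0], claw=[0, 0, 0, 0, 0, 0])

```text
time: 22.5
ee_pos: [0.5474, 0.1035, 0.183]
tcp_rot: [179.9, -0.1, 85.1]
force: [-2.2, -0.1, 8.6]
opening: 0.0007
```

Emit:
send_rows([
  [0, -0.002, 0],
  [0, -0.004, 0.0003],
  [0, -0.006, 0.0006],
  [0, -0.006, 0.0006],
], yaw=[0, 0, 0, 0], claw=[0, 0, 0, 0])

```text
time: 23.0
ee_pos: [0.5427, 0.1039, 0.183]
tcp_rot: [179.7, -0.1, 85.1]
force: [-0.4, -0.5, 5.8]
opening: 0.0004
```

```bash
python3 - <<'E'
from h import *
C=cal('wrist')
for h in (-5,0,5): print(h,proj('',holept(h),C).round(1))
save('wrist','w12.png')
im=cv2.imread('pics/full_w12.png')[180:300,220:370];cv2.imwrite('pics/w12z.png',cv2.resize(im,None,fx=5,fy=5,interpolation=2))
E
```

```text
-5 [[297.  264.9]]
0 [[310.4 265.2]]
5 [[323.7 264.9]]
```

View pics/w12z.png

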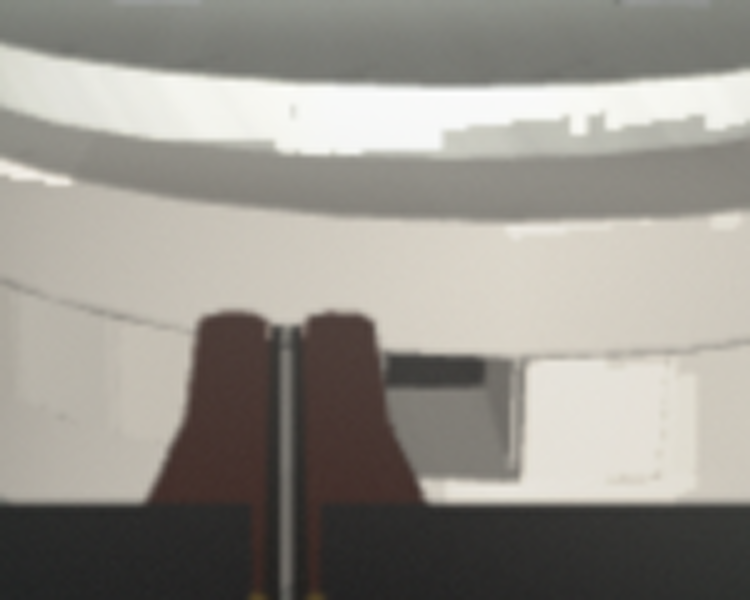

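Emit:
send_rows([
  [0, 0, -0.01],
  [0, 0.005, -0.05],
  [-0.03, 0.012, -0.095],
  [-0.055, 0.012, -0.095],
  [-0.055, 0.012, -0.095],
  [-0.055, 0.012, -0.095],
], yaw=[0, 0, 0, 0, 0, 0], claw=[0.04, 0.04, 0.04, 0.04, 0.04, 0.04])

```text
time: 23.8
ee_pos: [0.5472, 0.0501, 0.2754]
tcp_rot: [-180.0, -0.0, 85.2]
force: [-0.3, -0.1, 0.0]
opening: 0.0403
```

```bash
python3 - <<'E'
from h import *
s=read_state();print(s['time'],s['ee_pos'],s['opening'])
C=cal('wrist')
for h in (-5,0,5): print(h,proj('',holept(h),C).round(1))
save('wrist','w13.png');save('scene','sc13.png',(260,330,160,240),7)
im=cv2.imread('pics/full_w13.png')[80:240,180:380];cv2.imwrite('pics/w13z.png',cv2.resize(im,None,fx=4,fy=4,interpolation=2))
E
```

```text
23.8 [0.54723642 0.05012786 0.2753537 ] 0.040270963668747266
-5 [[279.  147.5]]
0 [[288.3 147.6]]
5 [[297.6 147.6]]
```

View pics/w13z.png

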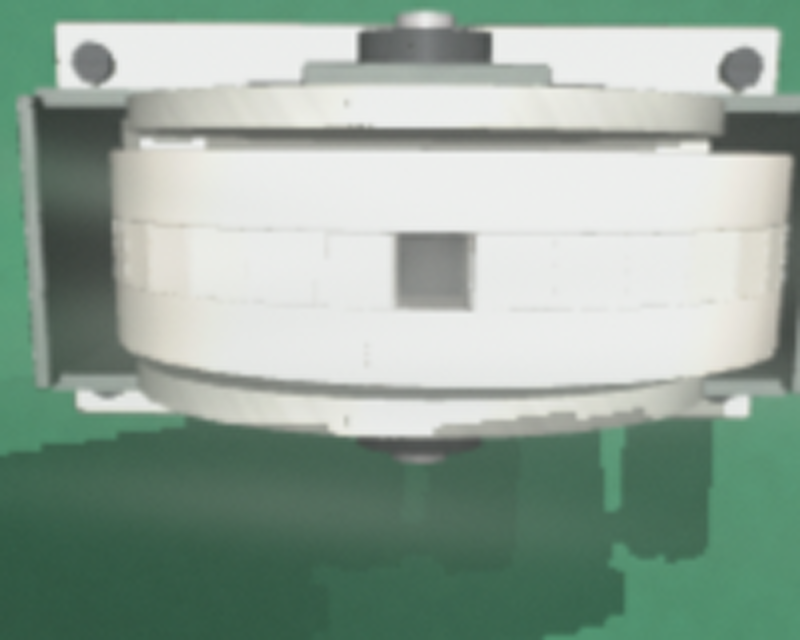

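Emit:
send_rows([
  [-0.04, 0, 0],
  [-0.09, -0.002, 0.01],
  [-0.14, -0.004, 0.03],
  [-0.19, -0.005, 0.06],
  [-0.216, -0.005, 0.075],
  [-0.216, -0.005, 0.075],
  [-0.216, -0.005, 0.075],
], yaw=[0, -3, -6, -10, -10, -10, -10], claw=[0.04, 0.04, 0.04, 0.04, 0.04, 0.04, 0.04])

```text
time: 24.78
ee_pos: [0.5252, -0.164, 0.2005]
tcp_rot: [180.0, -0.0, 95.3]
force: [0.8, 0.5, 0.1]
opening: 0.0401
```

```bash
python3 - <<'E'
from h import *
import pickle
s=read_state();print(s['time'],s['ee_pos'],s['tcp_rot'],s['opening'])
pickle.dump(cal('wrist'),open('c14.pkl','wb'))
save('wrist','w14.png');
E
```

```text
24.775 [ 0.52518446 -0.16396943  0.20054567] [ 1.79999717e+02 -2.99384535e-02  9.53032079e+01] 0.04011912595860015
```

View pics/w14.png

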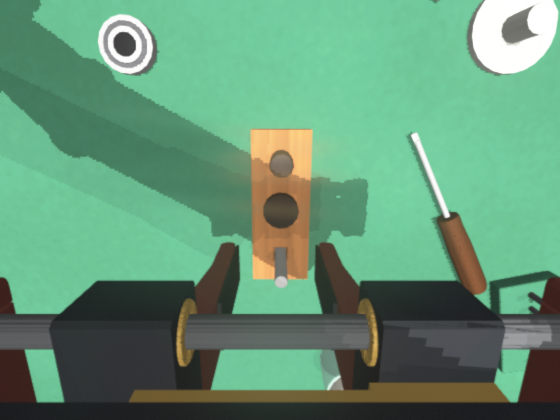

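```bash
python3 - <<'E'
from h import *
import pickle
C=pickle.load(open('c14.pkl','rb'))
im=cv2.imread('pics/full_w14.png')[120:290,230:330];cv2.imwrite('pics/w14z.png',cv2.resize(im,None,fx=3.5,fy=3.5,interpolation=2))
for p,z in [((250,130),.03),((311,130),.03),((254,278),.03),((308,278),.03),((281,210),.042),((281,282),.09),((281,165),.07)]: print(p,back('',p,z,C).round(4))
E
```

```text
(250, 130) [ 0.4926 -0.1028  0.03  ]
(311, 130) [ 0.5518 -0.0973  0.03  ]
(254, 278) [ 0.5083 -0.2603  0.03  ]
(308, 278) [ 0.5675 -0.2548  0.03  ]
(281, 210) [ 0.53   -0.1771  0.042 ]
(281, 282) [ 0.5346 -0.2314  0.09  ]
(281, 165) [ 0.525  -0.1288  0.07  ]
```

View pics/w14z.png

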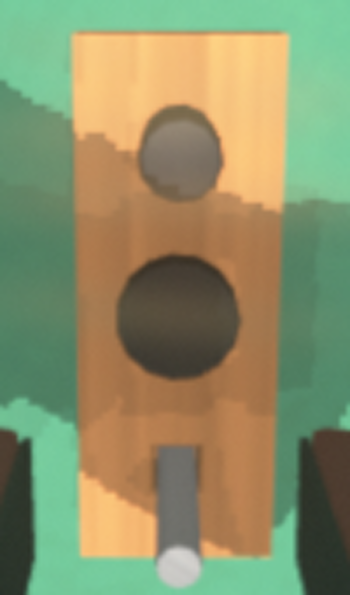

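Emit:
send_rows([
  [0.02, 0.002, 0.04],
  [0.035, 0.0035, 0.09],
  [0.035, 0.0035, 0.125],
  [0.035, 0.0035, 0.125],
  [0.035, 0.0035, 0.135],
], yaw=[0, 0, 0, 0, 0], claw=[0.04, 0.04, 0.04, 0.04, 0.04])

```text
time: 25.45
ee_pos: [0.5267, -0.1302, 0.0671]
tcp_rot: [179.8, 0.0, 95.2]
force: [0.1, -0.4, 0.0]
opening: 0.0402
```

```bash
python3 - <<'E'
from h import *
s=read_state();print(s['time'],s['ee_pos'],s['tcp_rot'],s['opening'],s['force'])
save('wrist','w15.png',(170,390,120,300),3.5);save('side','s15.png',(290,370,160,250),6)
E
```

```text
25.45 [ 0.52673144 -0.13020724  0.06711069] [1.79787826e+02 3.19558826e-02 9.52482277e+01] 0.04016471896360329 [ 0.05070275 -0.39493376  0.03583126]
```

View pics/w15.png

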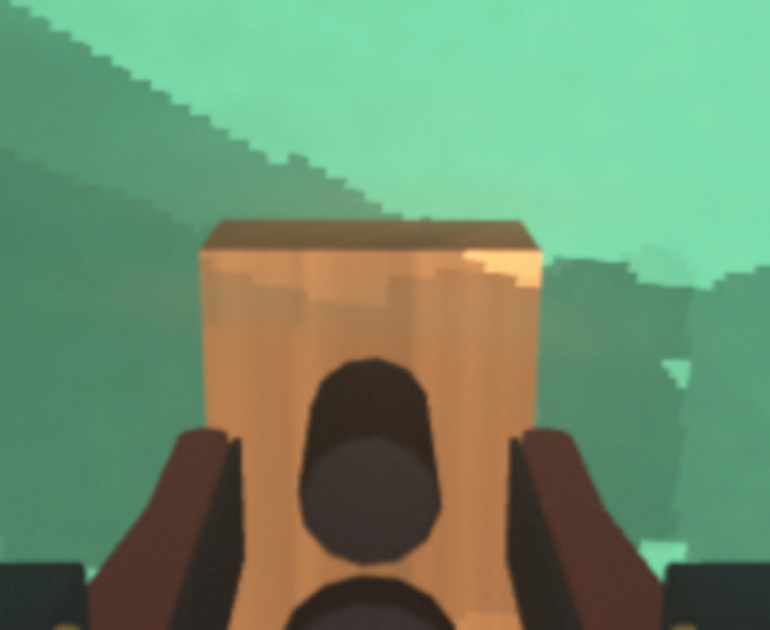

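View pics/s15.png

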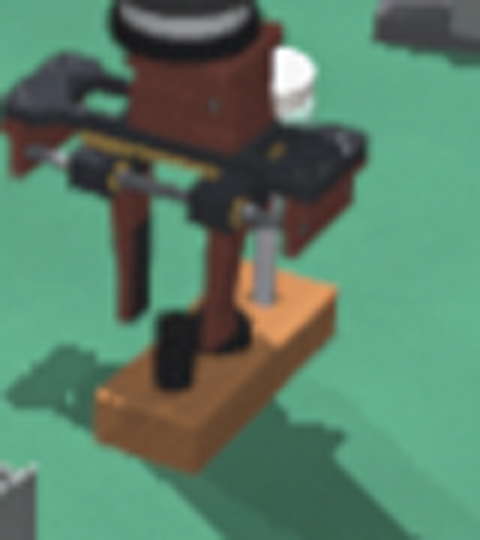

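Emit:
send_rows([
  [0, 0, 0.008],
  [0, 0, 0.016],
  [0, 0, 0.0235],
  [0, 0, 0.0235],
], yaw=[0, 0, 0, 0], claw=[0.04, 0.04, 0.04, 0.04])

```text
time: 26.05
ee_pos: [0.5242, -0.1304, 0.0412]
tcp_rot: [-179.9, -0.0, 95.2]
force: [-0.3, 0.7, -1.1]
opening: 0.0403
```

Emit:
send_rows([
  [0, 0, 0],
  [0, 0, 0],
  [0, 0, 0],
  [0, 0, 0],
  [0, 0, 0],
], yaw=[0, 0, 0, 0, 0], claw=[0.015, 0.015, 0.015, 0.015, 0.015], grip_force=20)

```text
time: 26.68
ee_pos: [0.525, -0.1305, 0.0421]
tcp_rot: [180.0, 0.0, 95.2]
force: [0.2, 0.1, 1.2]
opening: 0.0213
```

Emit:
send_rows([
  [0, 0, -0.006],
  [0, 0, -0.015],
  [0, 0, -0.025],
  [0, 0, -0.045],
  [0, 0, -0.09],
  [0, 0, -0.14],
  [0, 0, -0.18],
  [0, 0, -0.208],
  [0, 0, -0.208],
], yaw=[0, 0, 0, 0, 0, 0, 0, 0, 0], claw=[0.015, 0.015, 0.015, 0.015, 0.015, 0.015, 0.015, 0.015, 0.015])

```text
time: 27.8
ee_pos: [0.5255, -0.1309, 0.2522]
tcp_rot: [179.8, -0.0, 95.2]
force: [0.1, -0.6, -0.6]
opening: 0.0213
```

```bash
python3 - <<'E'
from h import *
s=read_state();print(s['time'],s['ee_pos'],s['tcp_rot'],s['opening'],s['force'])
import math
T=np.array([.5595,.1025]);y=math.radians(s['tcp_rot'][2]);tx=np.array([math.cos(y),math.sin(y)]);ty=np.array([math.sin(y),-math.cos(y)])
d=T-s['ee_pos'][:2];print(d@tx,d@ty)
save('wrist','w16.png',(200,360,140,300),4);save('side','s16.png',(270,370,80,250),3.5);save('scene','sc16.png',(160,300,120,290),3.5)
E
```

```text
27.8 [ 0.52550797 -0.13088301  0.25218563] [ 1.79768929e+02 -7.87811466e-03  9.51792515e+01] 0.02128581392529849 [ 0.08022121 -0.60776092 -0.63616988]
0.22936161517730086 0.05492117991224783
```

View pics/w16.png

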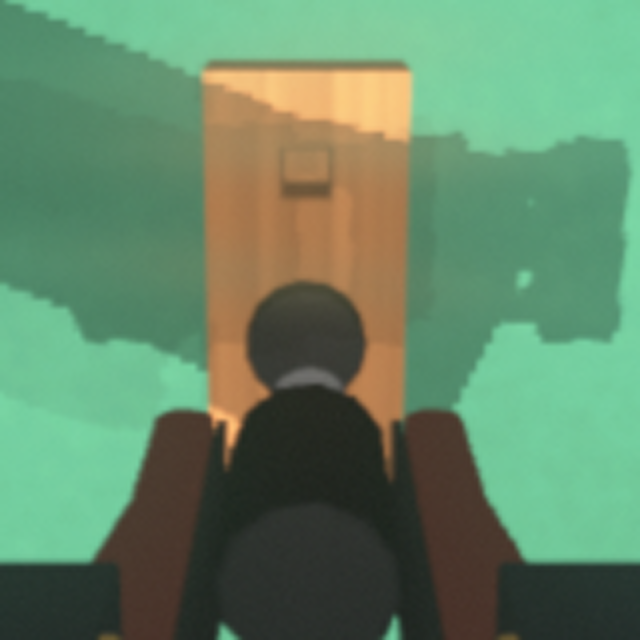

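View pics/s16.png

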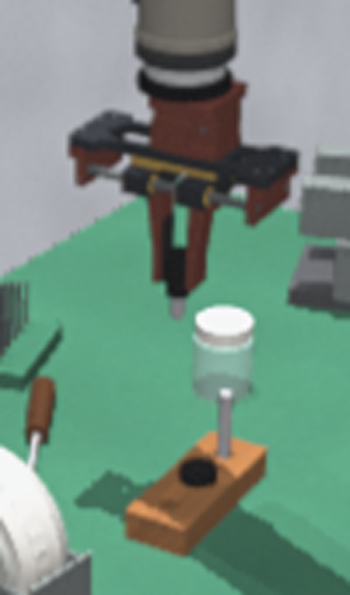

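View pics/sc16.png

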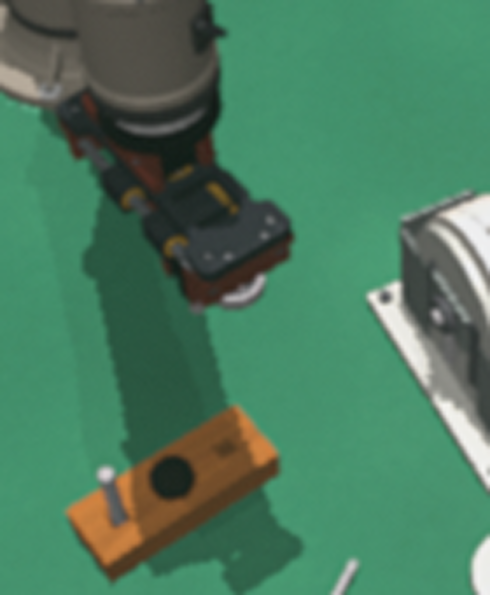

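Emit:
send_rows([
  [0.04, 0.01, 0],
  [0.09, 0.022, 0],
  [0.14, 0.034, 0],
  [0.19, 0.046, 0],
  [0.22, 0.053, 0.005],
  [0.2285, 0.055, 0.015],
  [0.2285, 0.055, 0.02],
  [0.2285, 0.055, 0.02],
  [0.2285, 0.055, 0.02],
], yaw=[0, 0, 0, 0, 0, 0, 0, 0, 0], claw=[0.015, 0.015, 0.015, 0.015, 0.015, 0.015, 0.015, 0.015, 0.015])

```text
time: 29.08
ee_pos: [0.559, 0.1005, 0.2302]
tcp_rot: [180.0, 0.0, 95.1]
force: [0.4, -0.0, -0.2]
opening: 0.0213
```

```bash
python3 - <<'E'
from h import *
s=read_state();print(s['time'],s['ee_pos'],s['tcp_rot'],s['opening'],s['force'])
save('wrist','w17.png',(200,360,140,300),4);save('side','s17.png',(220,310,140,270),6);save('scene','sc17.png',(250,350,130,240),6)
E
```

```text
29.075 [0.55895162 0.10046439 0.23016055] [1.79988523e+02 1.09020572e-02 9.50550672e+01] 0.021328733138994506 [ 0.40584585 -0.00806599 -0.15215849]
```

View pics/w17.png

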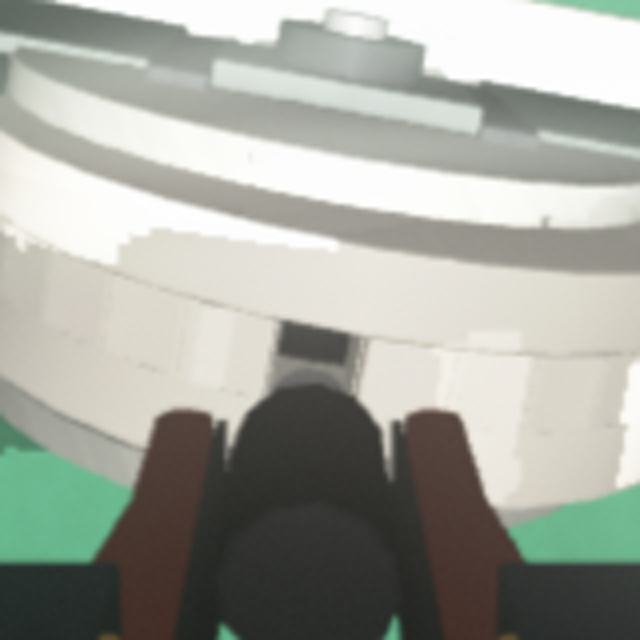

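View pics/s17.png

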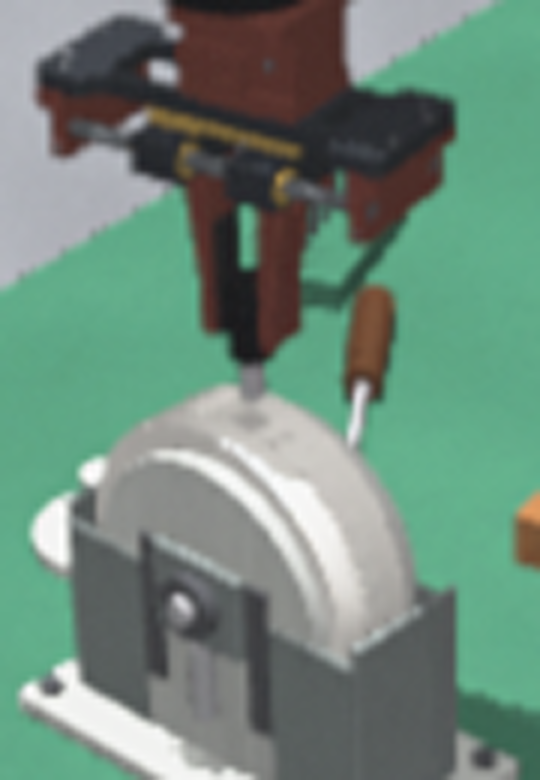

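View pics/sc17.png

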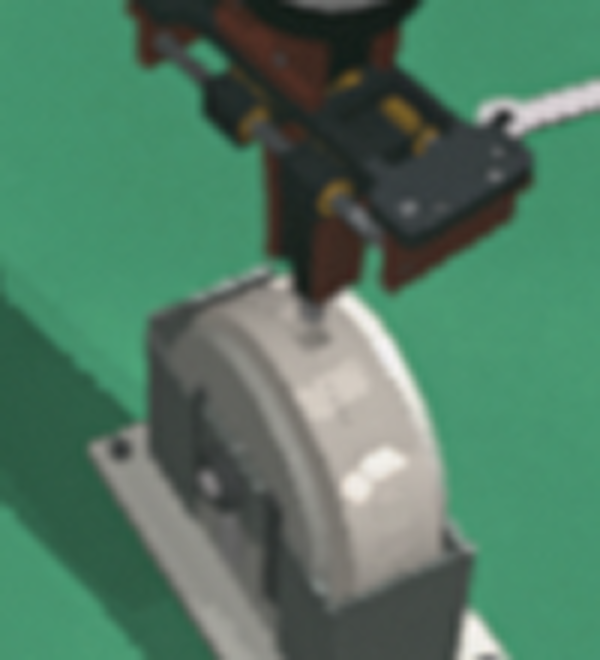

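```bash
python3 - <<'E'
from h import *
import math
s=read_state();C=cal('wrist');print(s['ee_pos'])
im=cv2.imread('pics/w17.png')
def pl(P,col):
    q=(proj('',P,C)-[200,140])*4; cv2.polylines(im,[(q*16).astype(int)],True,col,1,cv2.LINE_AA,4)
H=np.array([.5595,.1025,.185])
pl(np.array([H+a*.007*EX+b*.007*EY for a,b in((1,1),(1,-1),(-1,-1),(-1,1))]),(0,0,255))
y=math.radians(s['tcp_rot'][2]);tx=np.array([math.cos(y),math.sin(y),0]);t=np.linspace(0,2*np.pi,40)
p=s['ee_pos']+.001*tx
def cir(r,z): return np.array([[p[0]+r*np.cos(a),p[1]+r*np.sin(a),z] for a in t])
dz=s['ee_pos'][2]-.0421
pl(cir(.011,.07+dz),(0,255,0));pl(cir(.011,.03+dz),(0,255,0));pl(cir(.004,.008+dz),(255,0,0));pl(cir(.006,.012+dz),(255,0,0))
cv2.imwrite('pics/ov17.png',im)
E
```

```text
[0.55904538 0.1014193  0.23033939]
```

View pics/ov17.png

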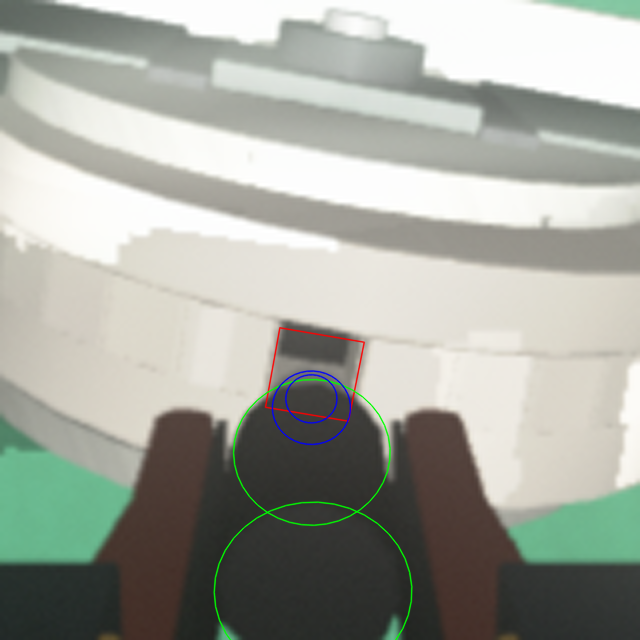

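Emit:
send_rows([
  [0.0003, 0.0005, 0.004],
  [0.0003, 0.0005, 0.008],
  [0.0003, 0.0005, 0.012],
  [0.0003, 0.0005, 0.016],
  [0.0003, 0.0005, 0.018],
], yaw=[0, 0, 0, 0, 0], claw=[0.015, 0.015, 0.015, 0.015, 0.015])

```text
time: 29.85
ee_pos: [0.5592, 0.1025, 0.2116]
tcp_rot: [-180.0, 0.0, 95.2]
force: [-0.2, -0.2, -0.8]
opening: 0.0216
```

Emit:
send_rows([
  [0, 0, 0.003],
  [0, 0, 0.006],
  [0, 0, 0.009],
  [0, 0, 0.011],
], yaw=[0, 0, 0, 0], claw=[0.015, 0.015, 0.015, 0.015])

```text
time: 30.35
ee_pos: [0.5593, 0.1025, 0.2008]
tcp_rot: [-180.0, -0.0, 95.2]
force: [-0.2, 0.2, -0.9]
opening: 0.022
```

Emit:
send_rows([
  [0, 0, 0.0015],
  [0, 0, 0.003],
  [0, 0, 0.004],
], yaw=[0, 0, 0], claw=[0.015, 0.015, 0.015])

```text
time: 30.72
ee_pos: [0.5593, 0.1025, 0.1969]
tcp_rot: [180.0, -0.0, 95.2]
force: [-0.8, 0.0, 0.8]
opening: 0.0216
```

Emit:
send_rows([
  [0, 0, 0.0005],
  [0, 0, 0.001],
  [0, 0, 0.001],
], yaw=[0, 0, 0], claw=[0.015, 0.015, 0.015])

```text
time: 31.1
ee_pos: [0.5594, 0.1025, 0.1962]
tcp_rot: [180.0, -0.0, 95.2]
force: [-1.3, -1.0, 2.7]
opening: 0.0217
```

Emit:
send_rows([
  [0, 0, 0.0006],
  [0, 0, 0.0006],
  [0, 0, 0.0006],
], yaw=[0, 0, 0], claw=[0.015, 0.015, 0.015])

```text
time: 31.48
ee_pos: [0.5598, 0.1025, 0.1958]
tcp_rot: [179.9, -0.0, 95.2]
force: [-0.7, -0.1, 4.2]
opening: 0.0215
```

```bash
python3 - <<'E'
from h import *
save('side','s18.png',(220,310,140,270),6);save('scene','sc18.png',(250,350,130,240),6);save('wrist','w18.png',(200,360,140,300),4)
E
```

```text
(no output)
```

View pics/s18.png

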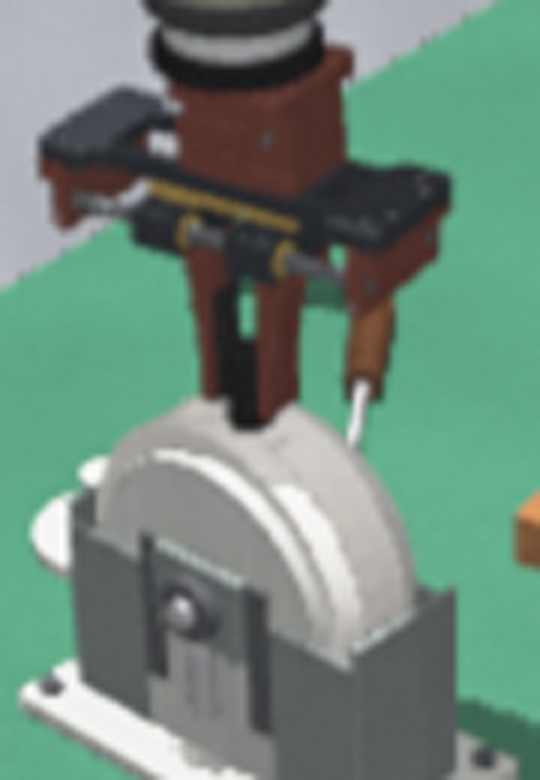

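View pics/w18.png

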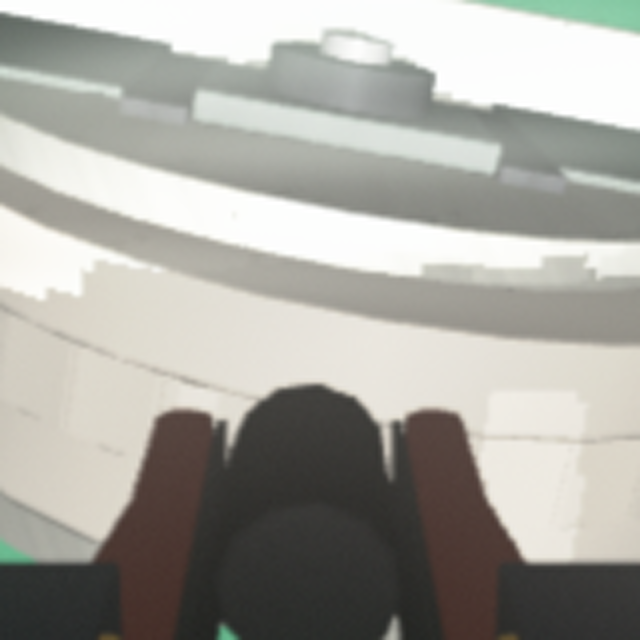

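Emit:
send_rows([
  [0, 0, 0],
  [0, 0, 0],
  [0, 0, 0],
  [0, 0, 0],
  [0, 0, 0],
], yaw=[0, 0, 0, 0, 0], claw=[0.023, 0.025, 0.03, 0.04, 0.045])

```text
time: 32.25
ee_pos: [0.5593, 0.1025, 0.1953]
tcp_rot: [-180.0, 0.0, 95.2]
force: [-0.5, 0.7, 0.8]
opening: 0.0441
```

Emit:
send_rows([
  [0, 0, -0.01],
  [0, 0, -0.025],
  [0, 0, -0.045],
  [0, 0, -0.08],
  [-0.05, 0, -0.1],
  [-0.07, 0, -0.1],
  [-0.07, 0, -0.1],
  [-0.07, 0, -0.1],
], yaw=[0, 0, 0, 0, 0, 0, 0, 0], claw=[0.045, 0.045, 0.045, 0.045, 0.045, 0.045, 0.045, 0.045])

```text
time: 33.25
ee_pos: [0.5656, 0.0342, 0.2955]
tcp_rot: [-180.0, -0.0, 95.3]
force: [-0.0, 0.0, -1.0]
opening: 0.0449
```

```bash
python3 - <<'E'
from h import *
s=read_state();print(s['time'],s['ee_pos'],s['tcp_rot'],s['opening'],s['force'])
C=cal('wrist')
save('wrist','w19.png')
im=cv2.imread('pics/full_w19.png')[60:240,180:380];im=cv2.resize(im,None,fx=3.3,fy=3.3,interpolation=2)
t=np.linspace(0,2*np.pi,40)
for z,col in((.185,(0,0,255)),(.225,(0,255,0))):
    P=np.array([[.5595+.011*np.cos(a),.1025+.011*np.sin(a),z] for a in t])
    cv2.polylines(im,[((proj('',P,C)-[180,60])*3.3*16).astype(int)],True,col,1,cv2.LINE_AA,4)
cv2.imwrite('pics/w19z.png',im)
save('side','s19.png',(220,310,140,270),5);save('scene','sc19.png',(250,350,130,240),6)
E
```

```text
33.25 [0.56555555 0.03417966 0.29550589] [-1.79994663e+02 -4.33836437e-02  9.52771428e+01] 0.04488998083023951 [-0.01033204  0.03217392 -0.99172716]
```

View pics/w19z.png

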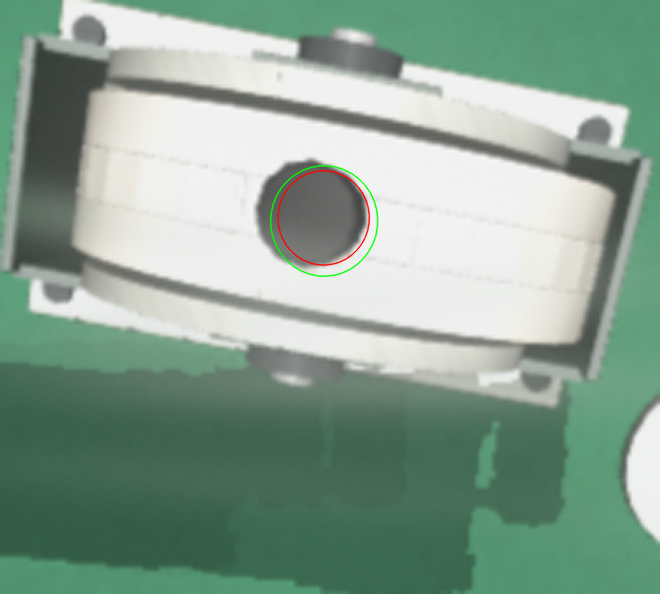

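View pics/s19.png

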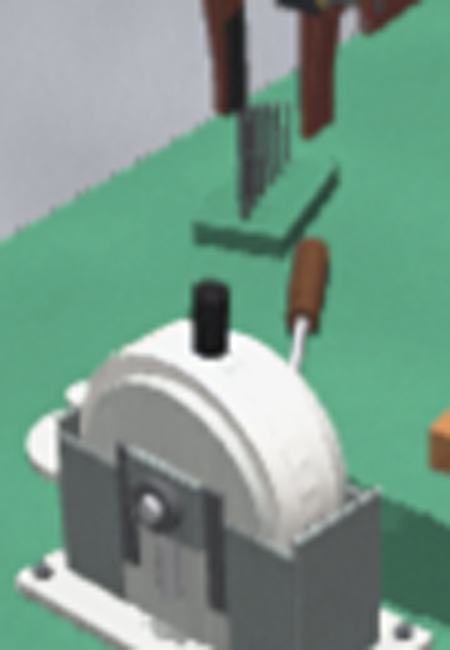

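View pics/sc19.png

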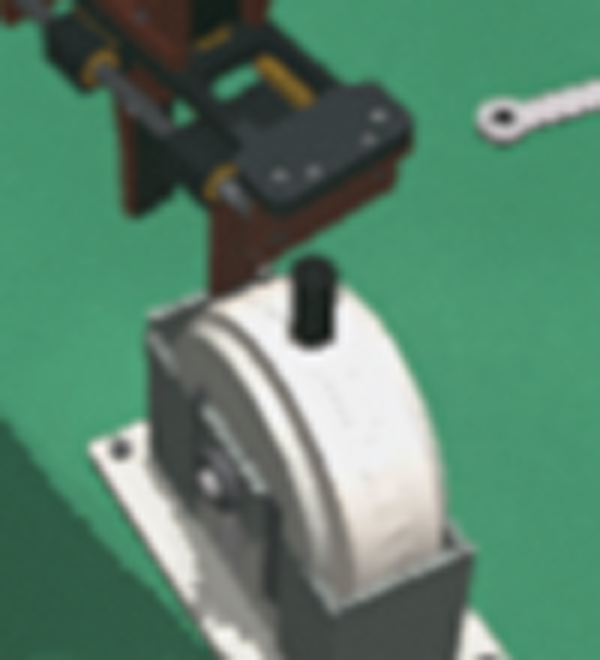

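```bash
python3 - <<'E'
from h import *
im=cv2.imread('pics/full_w19.png')
c=im[100:150,250:300];cv2.imwrite('pics/w19c.png',cv2.resize(c,None,fx=12,fy=12,interpolation=cv2.INTER_CUBIC))
g=cv2.cvtColor(im,cv2.COLOR_BGR2GRAY)
m=(g<130).astype(np.uint8);m[:100]=0;m[150:]=0;m[:,:250]=0;m[:,300:]=0
n,l,st,ce=cv2.connectedComponentsWithStats(m);print(st,ce)
s19=cv2.imread('pics/full_s19.png')[185:220,245:285];cv2.imwrite('pics/s19c.png',cv2.resize(s19,None,fx=14,fy=14,interpolation=cv2.INTER_CUBIC))
for nm in('side','scene'):
  C=cal(nm); print(nm,proj('',np.array([[.5595,.1025,.185],[.5595,.1025,.225]]),C))
E
```

```text
[[     0      0    560    420 234410]
 [   258    109     33     31    790]] [[279.51935498 209.7879442 ]
 [273.75696203 124.06075949]]
side [[261.61435882 209.08006916]
 [261.11067347 196.33718566]]
scene [[301.80236382 184.70172053]
 [302.40752607 174.86037478]]
```

View pics/w19c.png

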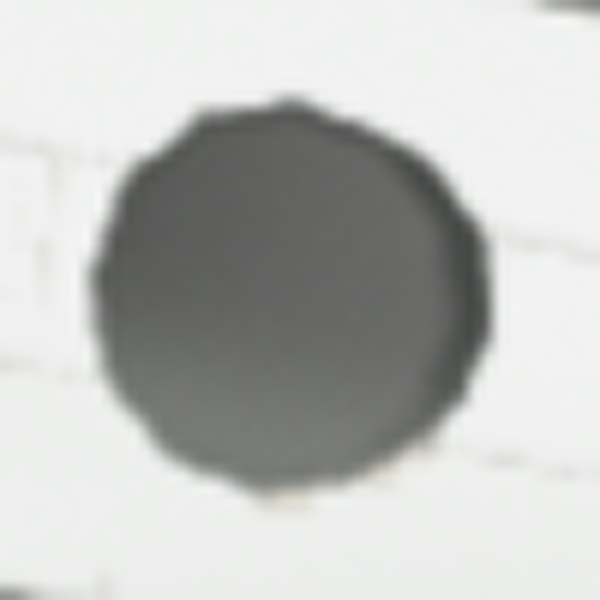

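View pics/s19c.png

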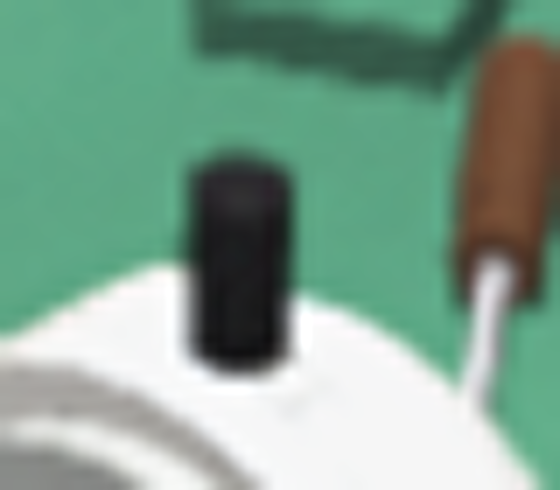

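Emit:
send_rows([
  [0.009, -0.009, 0.01],
  [0.0175, -0.0168, 0.02],
  [0.0175, -0.0168, 0.02],
  [0.0175, -0.0168, 0.02],
  [0.0175, -0.0168, 0.02],
  [0.0175, -0.0168, 0.02],
], yaw=[5, 10, 10, 10, 10, 10], claw=[0.04, 0.04, 0.04, 0.04, 0.04, 0.04])

```text
time: 34.15
ee_pos: [0.5477, 0.0484, 0.2756]
tcp_rot: [180.0, -0.0, 85.2]
force: [-0.2, 0.3, 0.0]
opening: 0.04
```

```bash
python3 - <<'E'
from h import *
s=read_state();print(s['time'],s['ee_pos'],s['tcp_rot'])
save('wrist','w20.png')
a=cv2.imread('pics/full_w13.png')[100:190,180:390];b=cv2.imread('pics/full_w20.png')[100:190,180:390]
def enh(i):
    i=cv2.resize(i,None,fx=3.8,fy=3.3,interpolation=2); g=cv2.cvtColor(i,cv2.COLOR_BGR2GRAY).astype(float); return np.clip((g-190)*4,0,255).astype(np.uint8)
cv2.imwrite('pics/cmp.png',np.vstack([enh(a),enh(b)]))
E
```

```text
34.15 [0.54767746 0.04837478 0.2756124 ] [ 1.79971914e+02 -3.33991980e-03  8.51962453e+01]
```

View pics/cmp.png

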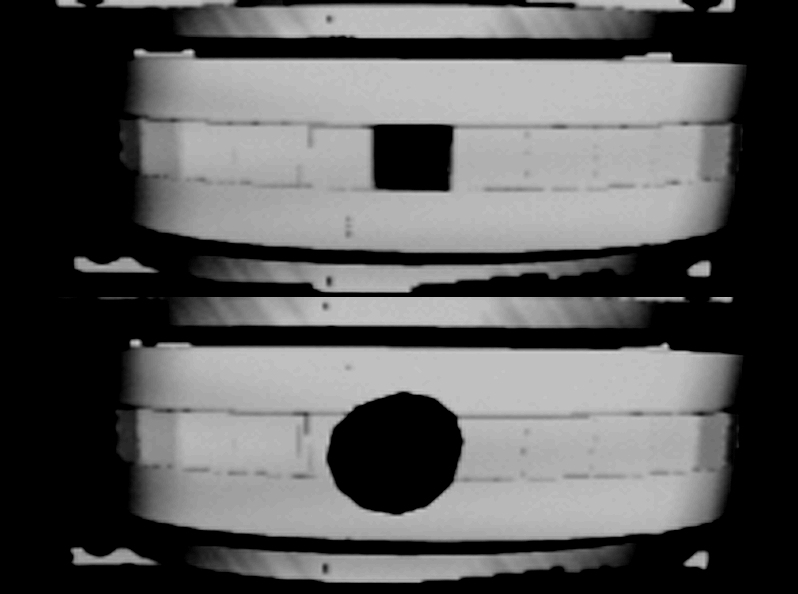

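View pics/w20.png

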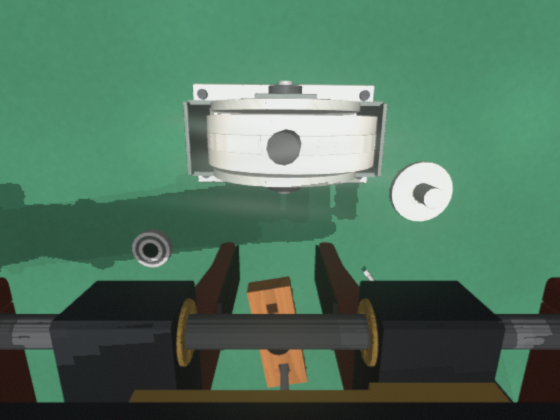

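```bash
cat > fit.py <<'E'
from h import *
from scipy.optimize import minimize
def run(img,C,box,thr=130):
    g=cv2.cvtColor(cv2.imread(img),cv2.COLOR_BGR2GRAY);x0,x1,y0,y1=box
    m=(g[y0:y1,x0:x1]<thr).astype(np.uint8)
    n,l,st,ce=cv2.connectedComponentsWithStats(m);k=1+np.argmax(st[1:,4]);m=(l==k).astype(float);print(st[k])
    t=np.linspace(0,2*np.pi,60)
    S=8
    def model(p):
        bx,by,tx,ty=p; ax=EX*np.sin(np.radians(tx))+EY*np.sin(np.radians(ty));ax=ax+EZ*np.sqrt(1-ax@ax)
        e1=np.cross(EY,ax);e1/=np.linalg.norm(e1);e2=np.cross(ax,e1)
        o=np.array([.5595,.1025,.185])+bx*1e-3*EX+by*1e-3*EY
        P=np.array([o+ax*h+.011*(e1*np.cos(a)+e2*np.sin(a)) for h in(0,.04) for a in t])
        q=((proj('',P,C)-[x0,y0]+.5)*S).astype(np.float32)
        h=cv2.convexHull(q); M=np.zeros((int((y1-y0)*S),int((x1-x0)*S)),np.uint8);cv2.fillConvexPoly(M,h.astype(np.int32),1)
        return cv2.resize(M.astype(np.float32),(x1-x0,y1-y0),interpolation=cv2.INTER_AREA)
    sm=cv2.GaussianBlur(m,(0,0),.7)
    f=lambda p:((cv2.GaussianBlur(model(p),(0,0),.7)-sm)**2).sum()
    for st in ([0,0,0,0],[0,0,-4,0]):
        r=minimize(f,st,method='Nelder-Mead',options=dict(initial_simplex=np.array([st]+[np.array(st)+d for d in np.diag([1,1,2,2])]),maxiter=300));print(r.x.round(2),r.fun)
E
python3 - <<'E'
from fit import *
run('pics/full_w20.png',cal('wrist'),(250,320,120,175))
E
```

```text
[ 17  10  34  35 635]
[-1.49  0.69 -2.98  1.64] 274.24575258074856
[-1.15  0.46 -3.26  1.98] 274.5035862876309
```

```bash
python3 - <<'E'
from fit import *
C=cal('wrist')
for thr in (160,180,200):run('pics/full_w20.png',C,(262,308,124,170),thr)
E
```

```text
[  5   5  34  36 934]
[-1.18  0.6  -3.66  1.53] 21.791223469485608
[-0.93  0.39 -4.03  1.96] 21.994610966541494
[  4   5  35  37 970]
[-1.24  0.73 -3.91  1.11] 10.992922045048426
[-1.13  0.82 -4.06  0.94] 10.83111678368849
[  4   5  36  37 995]
[-1.05  0.99 -4.18  0.55] 5.363374093651635
[-1.03  0.92 -4.35  0.61] 5.283876478689642
```

```bash
python3 - <<'E'
from bench import *
print(sign_off(), read_state()['time'])
E
```

```text
the job is handed in; nothing more can be done
the job is handed in; nothing more can be done
```

The peg with the thick round grip is seated in the hole with its shoulder home on the rim and the hole at the top. I handed the job in at about 34 s of the 67 s allowed.

**Turning the drum:** I rolled it with light fingertip strokes on the rim. The contact forces I read during the strokes were at most about 9 N. The last small correction took three tries: the first slipped, the second moved the drum only about 1°, and the third brought the hole to the top. A wrist picture then put it within about 0.5° of vertical.

**Placing the peg:** It went in with almost no side force. The shoulder met the rim at the height I expected, and I pressed it to about 4 N before opening the gripper and backing away.

**Last checks:**
- **Drum:** The seam marks on the rim are in the same place before and after insertion, so the drum did not turn.
- **Other pegs:** The cap peg and dowel still stand in the rack, and I saw nothing else disturbed.
- **Robot:** It is clear of everything.

**Two things disagreed with what I expected:**
- **Peg lean:** The released peg leans about 4° towards the robot instead of standing exactly upright. That matches the 4.3° slope of the off-centre rim at the hole, so I took it as the shoulder lying flat on the rim and left it.
- **Fingertip position:** By touch and camera, the fingertips ended about 1–3 mm ahead of the TCP, not the stated 22 mm. I worked from the measured value.

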